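Make up the bocal fitting kit

ROBOT

A 6-joint arm with a two-finger parallel gripper is mounted at the origin on the work surface. World frame = base frame: x ahead of the robot, y to its left, z up, the work surface at z = 0. Lengths are in m, angles in degrees, forces in N, time in s.
With the tool pointing down it reaches from about 0.4 to 0.825 m from the base axis. Payload 7 kg.
Tool frame: the origin (TCP) lies midway between the tips of the shut fingers; the grasp point (between the pads) lies 19 mm behind it; x points along the fingers, z is the direction in which the jaws open and shut, and the axes are right-handed (so a half turn about x gives the same grasp; the last joint's range is limited). The gripper opens to 88 mm and grips with 3 to 60 N. Pads are 19 mm wide; open, the fingers measure 130 mm over their backs; the gripper's body (78 mm by 193 mm) begins 47 mm behind the grasp point.
Start: joints at [92.309, 20.546, 0.682, 0, -70.136, -16.507], TCP at [0.166, 0.654, 0.227] pointing down, gripper open.
Joint ranges: [-176.03, 176.03], [-82.01, 121.73], [-58.28, 71.71], [-173.87, 95.51], [-174.79, -0.11], [-173.66, 173.66]. Speed limits (degrees/s): [136.94, 136.94, 172.46, 180, 180, 180].

INTERFACE

Orientations are given as [roll, pitch, yaw] about the fixed x, y, z axes, in that order (R = Rz(yaw) Ry(pitch) Rx(roll)).
In Python, from plant import get_state, capture, close_job gives the robot as it stands.
- The arm moves only by the tool play_rows, never from a script. Its argument "series" is one flat list of numbers, 4 for each row, row after row: the shift along the tool's x, y, z in m, then the turn about the tool's x in rad. In form: [tx, ty, tz, spin, tx, ty, tz, spin, ...]. A call has exactly 5 rows; each row shifts and turns the commanded pose from where the row before left it, along the tool's axes as they then stand; what a row does not reach is not made up. A row lasts 1/12 s, in which the tool goes at most 41.7 mm and 7.16 degrees, less where a joint would pass 70% of its speed; a pose out of reach is approached as far as the arm can. A call is refused whole if a number of a shift passes 0.0417 or a number of a turn 0.125, either way. A call with a gripper value outside its range is refused whole. "jaw" is the opening in per cent of the stroke, from 0 (shut) to 100 (fully open), set as the call begins (left out, the last holds). The fingers move at their own pace and stop on an object; "squeeze" is the grip in N (left out, the last holds). Time passes only in rows, so rows that do not move let the fingers close, or fill a call up. It gives the time, the measured TCP pose, the force and the opening at its end, in the units of the state.
- get_state(): the state, without advancing time (a new reading comes with each control period).
- capture(name): name is "side" or "top" or "wrist"; returns a dict with "img" (420x560x3 uint8, blue, green, red), "K" (3x3 intrinsics, pixels), "k1" (the pictures are not rectified: a ray, as slopes to the right and down, at radius r is drawn at 1 + k1 r^2 times it, then the intrinsics apply), "world_from_camera" (4x4, takes a point from camera to world coordinates). Camera axes: x right, y down, z forward; pixel columns grow to the right and rows downward; lengths in m; the calibration is good to about 2 mm. A picture is of the moment at which its call begins. There is no depth.
- close_job(): hands the job in, once; it reports no verdict.
The state is a dict: "time_s": time; "joints": joint angles; "qd": joint speeds; "joint_torque": joint torques, N m; "tcp_pos": TCP position; "eef_rot": TCP orientation; "contact_force": force on the tool from outside, world axes, zero at the start; "moment": the same for the moment, N m; "gripper_width": finger opening in m.
Only numpy, scipy, OpenCV 4.12 (cv2) and the standard library are available. Lean on these libraries where they do the work, as an engineer would, in place of code of your own. Each camera call takes 0.05 s, during which the arm holds its last target.

TASK

Make up the fitting kit in the caddy: lay the cork-faced mandrel across both saddles, stand the spouted brass cup upright in the round well, and put the two whole horn rings flat over the post, the wide one at the bottom and the narrow one on top of it. Leave the bare mandrel, the cup without a spout and the split ring where they lie.

Things in the scene. Friction and masses are not known exactly. Their poses are not given: they have to be found in the camera images.
- mandrel_mid (a point): cork-faced mandrel, loose: a beech bar 124 mm long, 18 mm square in section, with a thicker cork-covered square block 26 x 26 mm, 44 mm long, round its middle. It lies on one face of the cork block. The point is its centre, 13 mm above the bench at the start; x runs along the bar. Grip the cork block across the bar.
- oiler_cup_mid (a point): small oiler-shaped brass cup, loose, standing: round, 40 mm in diameter up to 34 mm height, narrowing to 34 mm at the open mouth, 50 mm tall, with a thin spout (9 mm thick) that leaves the side at 16 mm height and rises outwards to 47 mm from the axis, its tip about level with the rim. The point is on the axis, 25 mm above the foot; x points towards the spout, z up.
- wide_ring_mid (a point): wide horn spacer ring, loose, lying flat: whole ring, outside diameter 58 mm, bore 30 mm, 14 mm high. The point is its centre, half-way up; z is the ring's axis.
- narrow_ring_mid (a point): narrow horn spacer ring, loose, lying flat: whole ring, outside diameter 44 mm, bore 28 mm, 18 mm high. The point is its centre, half-way up; z is the ring's axis.
- bare_mandrel_mid (a point): look-alike, to be left: thinner beech mandrel without cork, 124 mm long, ends 12 mm square, bare wooden block 18 x 18 mm, 44 mm long, in the middle. The point is its centre, 9 mm above the bench; x along the bar.
- plain_cup_mid (a point): look-alike, to be left: brass cup of the same size as the oiler-shaped cup (40 mm in diameter, 50 mm tall) but with no spout. The point is on the axis, 25 mm above the foot.
- split_ring_mid (a point): look-alike, to be left: broken horn ring, outside diameter 58 mm, bore 30 mm, 14 mm high, with a gap about 15 mm wide through one side (the side its x axis points to). The point is its centre, half-way up.
- post_seat (a point): insert with an upright post, 12 mm thick, round top, 43 mm high. Point: post axis at the insert's top face, where the lower ring rests. Three flat inserts (98 x 138 mm, fixed) stand in varying order in a row, 100 mm apart, in one low caddy (322 x 152 mm, rim 18 mm above the bench); insert tops 13 mm above the bench. Axes of all three: x along the row, y across it, z up.
- saddle_seat (a point): insert of the same caddy with two beech saddles, each 14 mm in y, 60 mm in x, centred at y = -46 and +46 mm. Seats 20 mm above the insert's top face, each between cheeks 12 mm higher and 36 mm apart in x. A mandrel lies along y, an end on each seat, its thick block hanging between them. Point: insert's centre, at seat height (33 mm above the bench). Axes as post_seat.
- well_floor (a point): insert of the same caddy with a round well for a cup: a rim of inside diameter 72 mm, 4 mm thick and 5 mm high, on the insert's top face. Point: centre of the well's floor, which is the insert's top face (13 mm above the bench). Axes as post_seat.
There are look-alikes about, which are no part of the job. Leave any purple look-alike of the part that bears oiler_cup_mid alone. Leave any green look-alike of the part that bears narrow_ring_mid alone.

How it is judged:
By the outcome, as a careful person would: the job done as asked, in the order asked, and still so for the second after the job is handed in, with the robot touching nothing.
It also fails if it takes over 109 s, if anything falls off the work surface, if the arm or the gripper's body presses on something with over 40 N, if the wrist force passes 120 N, or if a joint passes its speed limit or range.

## Working session

There is one attempt and no reset: what is moved stays moved. The work goes in short steps, Python scripts to look and compute and a tool call to move; the robot and the scene stay as the last step left them, time stands still between calls to the robot, and variables do not carry over. Pictures are saved under pics/ and viewed, and the job is handed in when it is done.

Besides the shell and the picture viewer there is one more tool, called after ">>>" by a JSON object that holds its "method" and its "body". play_rows: Moves the arm, as the interface text tells. Its arguments: {"type":"object","properties":{"series":{"type":"array","items":{"type":"number"}},"jaw":{"type":"number"},"squeeze":{"type":"number"}},"required":["series"]}

```bash
ls; mkdir -p pics; python3 - <<'E'
from plant import *
import cv2
print(get_state())
for n in ["side","top","wrist"]:
    c=capture(n); cv2.imwrite(f"pics/a_{n}.png",c["img"]); print(n,c["K"],c["k1"],c["world_from_camera"])
E
```

```text
pics
{'time_s': 0.0, 'joints': array([ 9.23092076e+01,  2.05901919e+01,  6.32732755e-01, -2.11886156e-02,
       -7.01350085e+01, -1.65064843e+01]), 'qd': array([ 0.11878775,  0.05091948, -0.02623701,  0.00633851, -0.12525057,
       -0.01889119]), 'joint_torque': array([ 1.57304448e-04, -5.82718956e+01,  2.93048841e+01,  6.99746355e+00,
        6.73916191e-03, -1.53012897e-04]), 'tcp_pos': array([0.16545593, 0.65389395, 0.22562545]), 'eef_rot': array([  4.3516693 ,  89.90541059, -99.85282345]), 'contact_force': array([-0.29275473, -0.02584946,  0.35735308]), 'moment': array([0.00187715, 0.00788086, 0.00623519]), 'gripper_width': 0.08774465325084879}
side [[382.7799348    0.         282.63009016]
 [  0.         382.7799348  207.94170477]
 [  0.           0.           1.        ]] -0.10015734106212298 [[-0.96385238 -0.20440135  0.17090548  0.37053798]
 [-0.2658352   0.6946823  -0.66839221  0.56253217]
 [ 0.01789526 -0.68966411 -0.72390826  0.63618979]
 [ 0.          0.          0.          1.        ]]
top [[496.80136974   0.         269.71705408]
 [  0.         496.80136974 210.97540767]
 [  0.           0.           1.        ]] -0.17008319662345747 [[-0.00866391 -0.99723736  0.07377392  0.44845813]
 [-0.9993687   0.01117723  0.03372334  0.00553368]
 [-0.03445477 -0.07343517 -0.99670464  1.04863303]
 [ 0.          0.          0.          1.        ]]
wrist [[345.67547452   0.         286.13609088]
 [  0.         345.67547452 212.41576366]
 [  0.           0.           1.        ]] -0.005621144343574362 [[-0.24548091 -0.92533629 -0.2889496   0.24430398]
 [-0.96939918  0.23496306  0.07111672  0.6346807 ]
 [ 0.0020856   0.2975653  -0.95469919  0.38328161]
 [ 0.          0.          0.          1.        ]]
```

View pics/a_top.png

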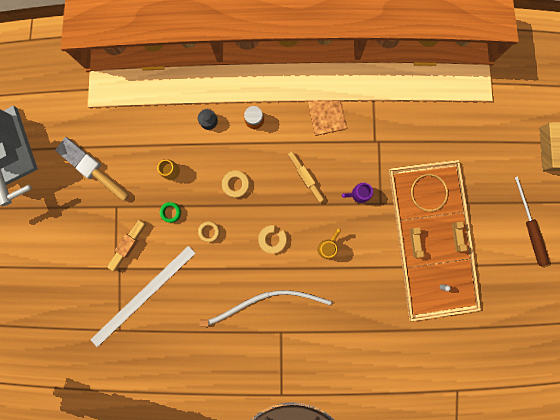

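View pics/a_side.png

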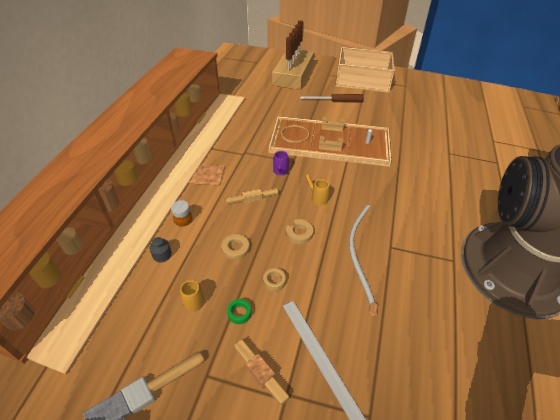

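View pics/a_wrist.png

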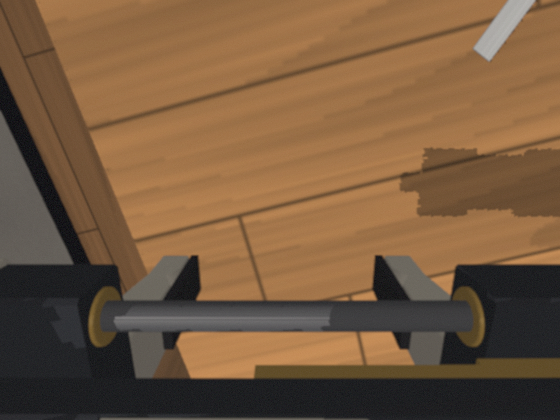

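```bash
cat > h.py <<'E'
import numpy as np, cv2
from plant import get_state, capture
def ray(c,uv):
    K=np.array(c["K"]);p=np.array([[uv]],float)
    s=cv2.undistortPoints(p,K,np.array([c["k1"],0,0,0,0.]))[0,0]
    T=np.array(c["world_from_camera"]); d=T[:3,:3]@np.array([s[0],s[1],1.]); return T[:3,3],d
def at(c,uv,z):
    o,d=ray(c,uv); return (o+d*(z-o[2])/d[2])
def proj(c,P):
    T=np.linalg.inv(np.array(c["world_from_camera"])); 
    rv=cv2.Rodrigues(T[:3,:3])[0]
    return cv2.projectPoints(np.array(P,float).reshape(-1,1,3),rv,T[:3,3],np.array(c["K"]),np.array([c["k1"],0,0,0,0.]))[0][:,0]
def crop(img,x0,y0,w,h,s,name):
    o=cv2.resize(img[y0:y0+h,x0:x0+w],None,fx=s,fy=s,interpolation=cv2.INTER_CUBIC)
    for i in range(0,w,10):
        cv2.line(o,(i*s,0),(i*s,4 if (x0+i)%50 else 10),(255,255,255),1)
        if (x0+i)%20==0: cv2.putText(o,str(x0+i),(i*s,22),0,.4,(255,255,255),1)
    for i in range(0,h,10):
        cv2.line(o,(0,i*s),(4,i*s),(255,255,255),1)
        if (y0+i)%20==0: cv2.putText(o,str(y0+i),(6,i*s+4),0,.4,(255,255,255),1)
    cv2.imwrite(name,o)
E
python3 - <<'E'
from h import *
im=cv2.imread("pics/a_top.png")
crop(im,100,140,160,120,5,"pics/c1.png")
crop(im,240,140,160,120,5,"pics/c2.png")
crop(im,380,150,120,180,3,"pics/c3.png")
E
```

```text
(no output)
```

View pics/c1.png

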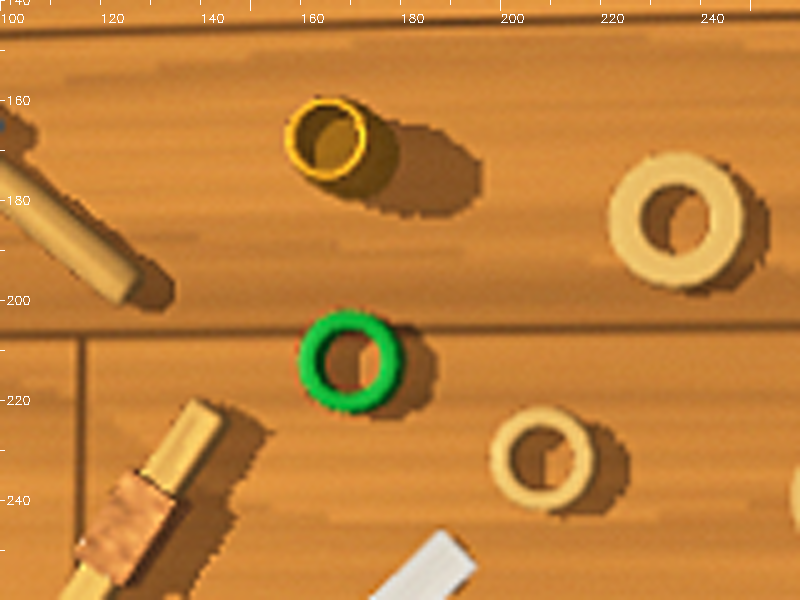

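View pics/c2.png

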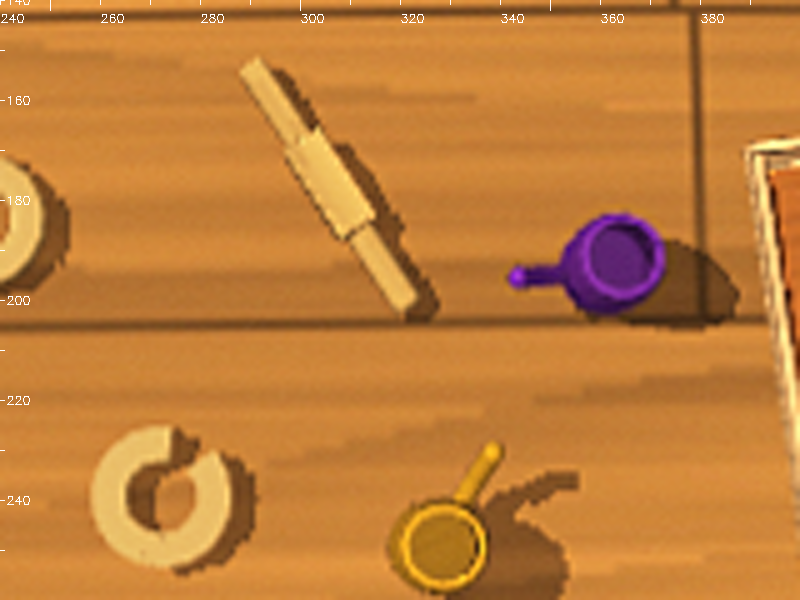

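View pics/c3.png

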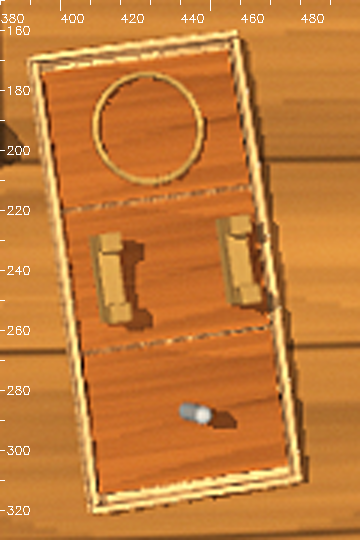

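```bash
python3 - <<'E'
from h import *
im=cv2.imread("pics/a_top.png"); s=cv2.imread("pics/a_side.png")
crop(im,95,210,80,70,10,"pics/d1.png")
crop(im,400,210,90,60,8,"pics/d2.png")
crop(s,260,60,160,120,5,"pics/d3.png")
crop(s,210,160,130,130,5,"pics/d4.png")
crop(s,210,255,100,150,4,"pics/d5.png")
E
```

```text
(no output)
```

View pics/d1.png

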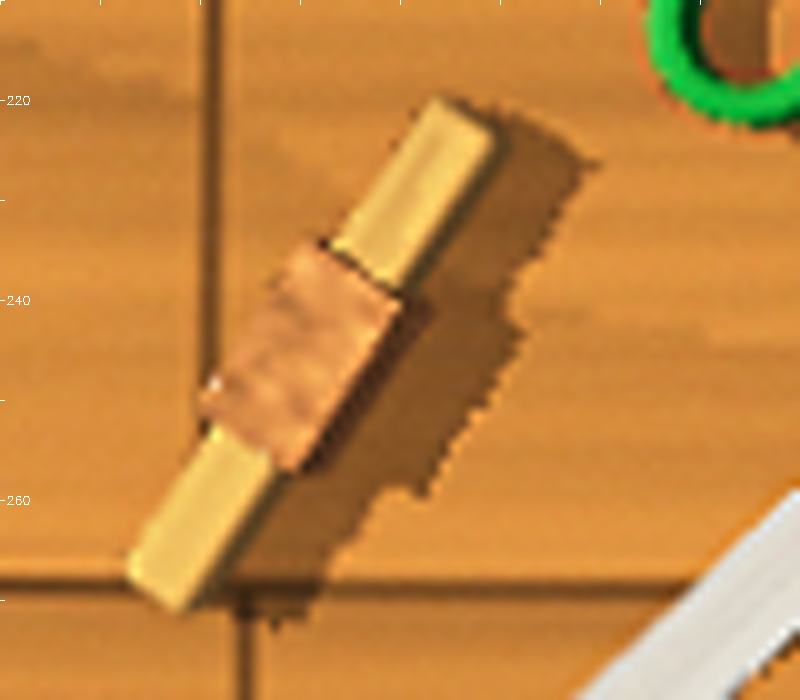

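View pics/d2.png

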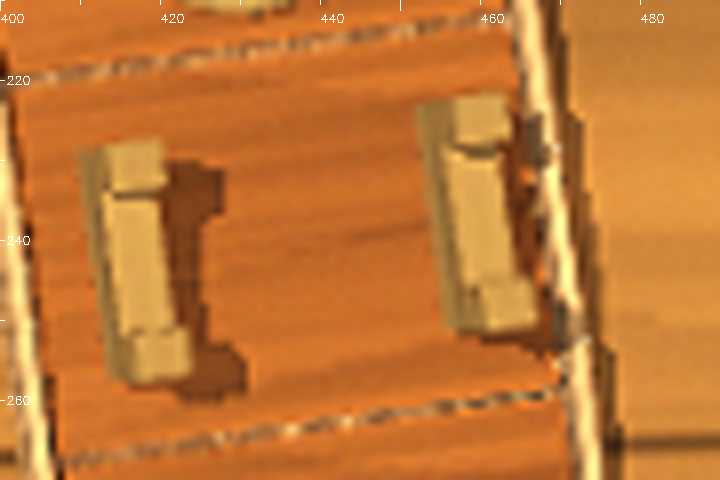

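View pics/d3.png

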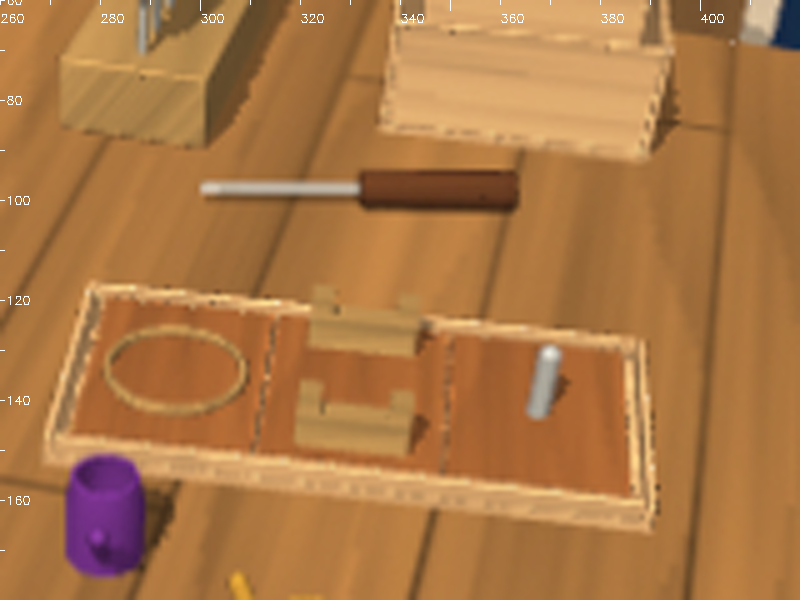

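View pics/d4.png

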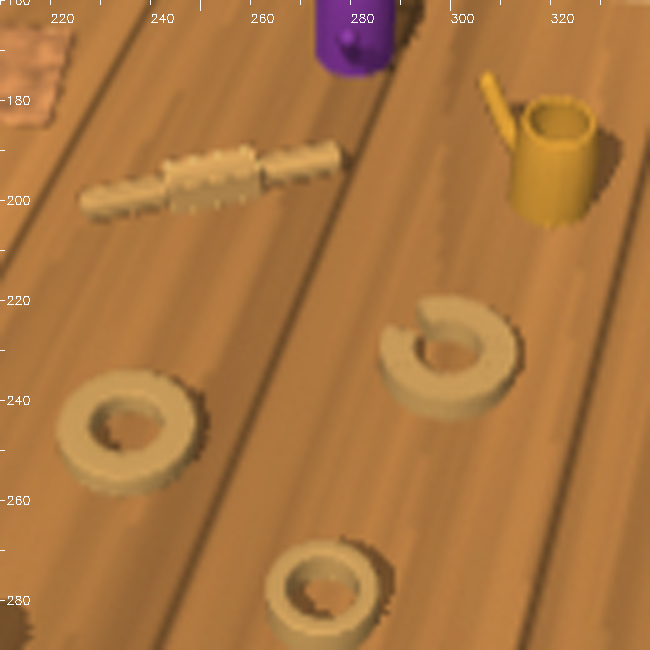

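View pics/d5.png

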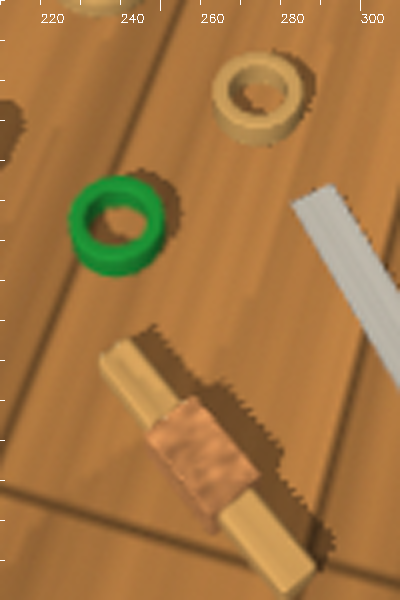

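```bash
cat > m.py <<'E'
from h import *
import pickle
from scipy.optimize import least_squares
T=capture("top");S=capture("side")
pickle.dump((T,S),open("cams.pkl","wb"))
print("wide",at(T,(234.8,183.6),.014),at(S,(235.8,244),.014))
print("narrow",at(T,(208.4,231.6),.018),at(S,(274.5,276),.018))
print("oiler",at(T,(328.8,249),.05),at(S,(321.5,184),.05),"tip",at(T,(338.5,230),.049),at(S,(307.2,175),.049))
e1,e2=at(T,(141.8,221.8),.022),at(T,(110.3,269),.022); print("mand",at(T,(125.2,245.5),.026),e1,e2,(e1+e2)/2,np.degrees(np.arctan2(*(e1-e2)[1::-1])))
e1,e2=at(S,(237.5,342),.022),at(S,(283.5,398),.022)
print("mandS",at(S,(260.5,369.5),.026),(e1+e2)/2,np.degrees(np.arctan2(*(e1-e2)[1::-1])))
# caddy: local x along row toward post (well -100, saddle 0, post +100), y across
# post at image bottom -> world -x
mod=np.array([[-100,0,13+5],[100,0,56],[100,0,13],[0,-46,45],[0,46,45],[-161,-76,18],[-161,76,18],[161,-76,18],[161,76,18]],float)/1000
# y sign: local x = world -x, so local y = world -y : +y -> image right
pt=np.array([[429.3,193],[448,288],[441.7,286.7],[418.6,242.5],[461.9,236.4],[390.5,170.5],[459.3,160.7],[411.2,320.5],[480.3,309.7]])
ps=np.array([[295,133.5],[370,131],[368,142.5],[331.8,141],[333,122],[270,151],[278.5,117.3],[389,160.5],[388,128.5]])
# side: nearer camera side is +x local-? saddles: left-image (y_local -46) = world +y
def f(p,use):
    c,s=np.cos(p[2]),np.sin(p[2]); W=mod.copy(); W[:,:2]=mod[:,:2]@np.array([[c,s],[-s,c]])+p[:2]
    r=[]
    if 0 in use:r.append(proj(T,W)-pt)
    if 1 in use:r.append((proj(S,W)-ps))
    return np.concatenate(r).ravel()
for use in ([0],[1],[0,1]):
    r=least_squares(f,[.4,-.35,np.pi+.1],args=(use,),loss="soft_l1"); p=r.x
    print(use,p[:2],np.degrees(p[2]),np.round(r.fun.reshape(-1,2),1).tolist())
    c,s=np.cos(p[2]),np.sin(p[2])
    print("well",p[:2]-.1*np.array([c,s]),"post",p[:2]+.1*np.array([c,s]))
E
python3 m.py
```

```text
wide [0.58367095 0.11361401 0.014     ] [0.5827043  0.11415367 0.014     ]
narrow [0.4829602  0.16899981 0.018     ] [0.48361245 0.16941911 0.018     ]
oiler [ 0.44463834 -0.07848647  0.05      ] [ 0.44452959 -0.07550577  0.05      ] tip [ 0.48254482 -0.09868044  0.049     ] [ 0.48258453 -0.0972363   0.049     ]
mand [0.45457    0.34568218 0.026     ] [0.50454199 0.31094057 0.022     ] [0.40475591 0.37988218 0.022     ] [0.45464895 0.34541137 0.022     ] -34.640367476504466
mandS [0.45401761 0.35117226 0.026     ] [0.45648224 0.34933271 0.022     ] -34.18867016165341
[0] [ 0.46067284 -0.30766763] 186.6812825453297 [[0.2, -0.5], [0.4, 0.6], [0.2, 0.2], [-0.2, -0.1], [-0.2, 0.1], [-0.4, -2.2], [-0.0, -0.9], [-0.2, 0.8], [0.3, 0.8]]
well [ 0.55999372 -0.296033  ] post [ 0.36135197 -0.31930226]
[1] [ 0.45879635 -0.29878981] 188.05813940334414 [[-0.1, 1.3], [0.6, -0.8], [-0.2, 0.8], [0.0, -0.9], [0.0, -1.5], [-1.3, -1.4], [-1.8, 0.4], [3.6, 1.3], [0.6, -0.4]]
well [ 0.55780899 -0.28477202] post [ 0.35978372 -0.3128076 ]
[0, 1] [ 0.46037947 -0.30690829] 186.78829458706235 [[-0.3, -0.4], [0.2, 0.7], [-0.0, 0.4], [-0.5, 0.1], [-0.6, 0.2], [-0.9, -1.9], [-0.5, -0.8], [-0.4, 1.0], [0.1, 0.9], [0.2, -0.9], [0.3, -2.1], [-0.5, -0.5], [-0.4, -2.8], [0.3, -3.1], [-1.4, -4.2], [-0.8, -1.8], [2.7, 0.0], [0.9, -1.2]]
well [ 0.55967844 -0.29508818] post [ 0.3610805 -0.3187284]
```

```bash
cat >> h.py <<'E'
from scipy.spatial.transform import Rotation as Ro
def pose():
    s=get_state(); R=Ro.from_euler("xyz",s["eef_rot"],degrees=True).as_matrix(); return np.array(s["tcp_pos"]),R,s
def plan(xyz,heading=None):
    """tool-frame shift to get from present pose to xyz; rotation needed"""
    p,R,s=pose()
    h=np.degrees(np.arctan2(R[1,2],R[0,2]))
    print("t",round(s["time_s"],2),"tcp",p.round(4),"head",round(h,2),"toolx",R[:,0].round(3),"F",np.round(s["contact_force"],1),"w",round(s["gripper_width"],4),"j6",round(s["joints"][5],1))
    if heading is not None:
        d=(heading-h+90)%180-90   # half turn symmetric
        print(" spin deg",-round(d,2),"rad",round(-np.radians(d),4),"j6 turn",d)
        hh=np.radians(h+d)
        Rn=np.array([[0,0,np.cos(hh)],[0,0,np.sin(hh)],[-1,0,0.]]); Rn[:,1]=np.cross(Rn[:,2],Rn[:,0])
    else: Rn=R
    dl=np.array(xyz)-p
    print(" shift tool BEFORE spin",(R.T@dl).round(4)," AFTER spin",(Rn.T@dl).round(4),"dist",np.linalg.norm(dl).round(4))
E
python3 - <<'E'
from h import *
plan([.4546,.3458,.12],55.5)
plan([.4546,.3458,.12],-124.5)
E
```

```text
t 0.25 tcp [0.1655 0.6542 0.2261] head -104.2 toolx [-0.    -0.001 -1.   ] F [ 1.  -0.2 -0.3] w 0.0876 j6 -16.5
 spin deg 20.3 rad 0.3543 j6 turn -20.301179657828044
 shift tool BEFORE spin [0.1063 0.3559 0.228 ]  AFTER spin [0.1061 0.4129 0.0904] dist 0.4358
t 0.25 tcp [0.1655 0.6542 0.2261] head -104.2 toolx [-0.    -0.001 -1.   ] F [ 1.  -0.2 -0.3] w 0.0876 j6 -16.5
 spin deg 20.3 rad 0.3543 j6 turn -20.301179657828044
 shift tool BEFORE spin [0.1063 0.3559 0.228 ]  AFTER spin [0.1061 0.4129 0.0904] dist 0.4358
```

>>> {"method": "play_rows", "body": {"series": [0, 0, 0, 0.118, 0, 0, 0, 0.118, 0, 0, 0, 0.118, 0.009, 0.0344, 0.0075, 0, 0.009, 0.0344, 0.0075, 0], "jaw": 60, "squeeze": 25}}

```text
time_s: 0.67
tcp_pos: [0.2133, 0.6034, 0.208]
eef_rot: [-150.4, 90.0, 85.2]
contact_force: [0.3, -0.8, -0.9]
gripper_width: 0.0599
```

>>> {"method": "play_rows", "body": {"series": [0.009, 0.0344, 0.0075, 0, 0.009, 0.0344, 0.0075, 0, 0.009, 0.0344, 0.0075, 0, 0.009, 0.0344, 0.0075, 0, 0.009, 0.0344, 0.0075, 0]}}

```text
time_s: 1.08
tcp_pos: [0.3352, 0.4734, 0.1633]
eef_rot: [-161.3, 90.0, 74.2]
contact_force: [0.1, 0.4, -0.1]
gripper_width: 0.0523
```

>>> {"method": "play_rows", "body": {"series": [0.009, 0.0344, 0.0075, 0, 0.009, 0.0344, 0.0075, 0, 0.009, 0.0344, 0.0075, 0, 0.009, 0.0344, 0.0075, 0, 0.009, 0.0344, 0.0075, 0]}}

```text
time_s: 1.5
tcp_pos: [0.4558, 0.3451, 0.1183]
eef_rot: [179.0, 90.0, 54.6]
contact_force: [0.5, 1.4, -0.5]
gripper_width: 0.0525
```

```bash
python3 - <<'E'
from h import *
plan([.4546,.3458,.12],55.5)
c=capture("wrist"); cv2.imwrite("pics/w1.png",c["img"])
print(proj(c,[[.4546,.3458,.026]]))
plan([.4546,.3458,.12],55.5)
E
```

```text
t 1.5 tcp [0.4558 0.3451 0.1183] head -124.47 toolx [ 0.  0. -1.] F [ 0.5  1.4 -0.5] w 0.0525 j6 -1.2
 spin deg 0.03 rad 0.0006 j6 turn -0.03359758082007147
 shift tool BEFORE spin [-0.0017 -0.0014  0.0001]  AFTER spin [-0.0017 -0.0014  0.0001] dist 0.0022
[[286.8507394  218.08404987]]
t 1.55 tcp [0.4576 0.3406 0.1162] head -124.62 toolx [-0.002 -0.003 -1.   ] F [ 2.6 -2.6 -1. ] w 0.0526 j6 -0.9
 spin deg -0.12 rad -0.0021 j6 turn 0.12028224676583932
 shift tool BEFORE spin [-0.0038 -0.0054 -0.0026]  AFTER spin [-0.0038 -0.0054 -0.0026] dist 0.0071
```

View pics/w1.png

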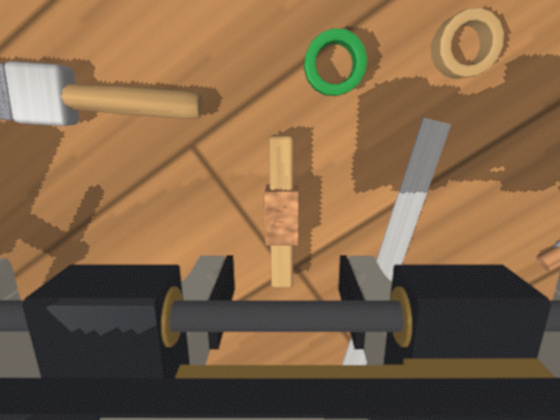

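>>> {"method": "play_rows", "body": {"series": [0, 0, 0, 0, 0, 0, 0, 0, 0, 0, 0, 0, 0, 0, 0, 0, 0, 0, 0, 0]}}

```text
time_s: 1.97
tcp_pos: [0.4544, 0.3475, 0.1189]
eef_rot: [-179.5, 90.0, 56.1]
contact_force: [-0.5, 0.2, -0.7]
gripper_width: 0.0525
```

```bash
python3 - <<'E'
from h import *
c=capture("wrist"); cv2.imwrite("pics/w2.png",c["img"]);crop(c["img"],230,120,120,180,4,"pics/w2c.png")
print(proj(c,[[.4546,.3458,.026]]))
for u in [(282,217),(280.5,217)]: print(at(c,u,.026))
plan([.4546,.3458,.004],55.5)
E
```

```text
[[288.39752003 214.72755333]]
[0.45585241 0.35084738 0.026     ]
[0.45649822 0.35179071 0.026     ]
t 2.02 tcp [0.4544 0.3474 0.1189] head -124.39 toolx [ 0.  0. -1.] F [0.5 0.3 1. ] w 0.0524 j6 -1.4
 spin deg 0.11 rad 0.0019 j6 turn -0.10740866088616485
 shift tool BEFORE spin [0.1149 0.001  0.0013]  AFTER spin [0.1149 0.001  0.0012] dist 0.1149
```

View pics/w2c.png

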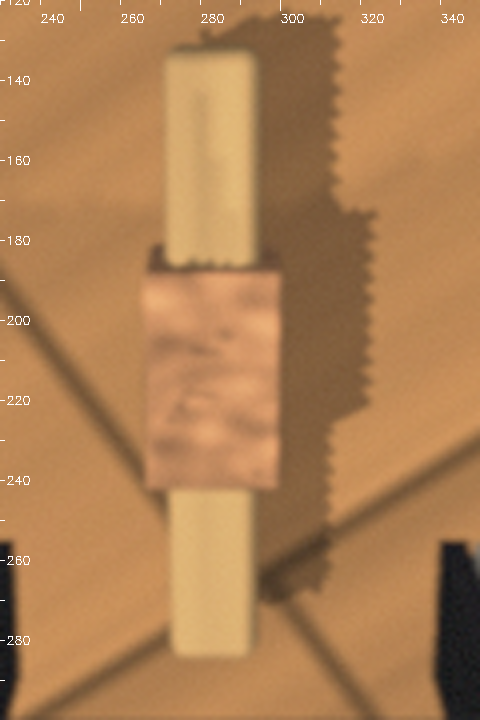

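```bash
python3 - <<'E'
from h import *
plan([.4555,.349,.004],55.5)
E
```

```text
t 2.02 tcp [0.4544 0.3474 0.1189] head -124.39 toolx [ 0.  0. -1.] F [0.5 0.3 1. ] w 0.0524 j6 -1.4
 spin deg 0.11 rad 0.0019 j6 turn -0.10740866088616485
 shift tool BEFORE spin [ 0.1149 -0.     -0.0019]  AFTER spin [ 0.1149 -0.     -0.002 ] dist 0.1149
```

>>> {"method": "play_rows", "body": {"series": [0.03, 0, -0.002, 0, 0.03, 0, 0, 0, 0.025, 0, 0, 0, 0.018, 0, 0, 0, 0.011, 0, 0, 0]}}

```text
time_s: 2.43
tcp_pos: [0.4549, 0.3478, 0.0025]
eef_rot: [-3.6, 89.9, -128.1]
contact_force: [-0.2, -0.0, 0.2]
gripper_width: 0.0529
```

>>> {"method": "play_rows", "body": {"series": [0, 0, 0, 0, 0, 0, 0, 0, 0, 0, 0, 0, 0, 0, 0, 0, 0, 0, 0, 0], "jaw": 0, "squeeze": 25}}

```text
time_s: 2.85
tcp_pos: [0.4565, 0.3489, 0.0059]
eef_rot: [178.0, 89.9, 53.6]
contact_force: [-0.8, -0.2, 3.6]
gripper_width: 0.0256
```

>>> {"method": "play_rows", "body": {"series": [0, 0, 0, 0, 0, 0, 0, 0, 0, 0, 0, 0, 0, 0, 0, 0, 0, 0, 0, 0]}}

```text
time_s: 3.27
tcp_pos: [0.4566, 0.3489, 0.0059]
eef_rot: [177.0, 89.9, 52.5]
contact_force: [-2.1, -0.2, 6.4]
gripper_width: 0.026
```

>>> {"method": "play_rows", "body": {"series": [-0.01, 0, 0, 0, -0.025, 0, 0, 0, -0.035, 0, 0, 0, -0.035, 0, 0, 0, -0.02, 0, 0, 0]}}

```text
time_s: 3.68
tcp_pos: [0.457, 0.3489, 0.1342]
eef_rot: [169.7, 89.8, 45.3]
contact_force: [0.0, 0.7, -0.3]
gripper_width: 0.0255
```

```bash
python3 - <<'E'
from h import *
plan([.4604,-.307,.135],6.7)
E
```

```text
t 3.68 tcp [0.457  0.3489 0.1342] head -124.45 toolx [ 0.003  0.003 -1.   ] F [ 0.   0.7 -0.3] w 0.0255 j6 -1.4
 spin deg 48.85 rad 0.8526 j6 turn -48.84819108074248
 shift tool BEFORE spin [-0.0028  0.3738  0.5389]  AFTER spin [-0.0008  0.6518  0.0732] dist 0.6559
```

>>> {"method": "play_rows", "body": {"series": [0, 0, 0, 0.1066, 0, 0, 0, 0.1066, 0, 0, 0, 0.1066, 0, 0, 0, 0.1066, 0, 0, 0, 0.1066]}}

```text
time_s: 4.1
tcp_pos: [0.4559, 0.3479, 0.1305]
eef_rot: [-137.0, 90.0, 67.7]
contact_force: [0.6, -0.5, -1.5]
gripper_width: 0.0253
```

>>> {"method": "play_rows", "body": {"series": [0, 0, 0, 0.1066, 0, 0, 0, 0.1066, 0, 0, 0, 0.1066, 0, 0.038, 0.004, 0, 0, 0.038, 0.004, 0]}}

```text
time_s: 4.52
tcp_pos: [0.4567, 0.2718, 0.1298]
eef_rot: [-163.4, 90.0, 23.3]
contact_force: [0.5, -1.1, -0.8]
gripper_width: 0.0257
```

>>> {"method": "play_rows", "body": {"series": [0, 0.038, 0.0043, 0, 0, 0.038, 0.0043, 0, 0, 0.038, 0.0043, 0, 0, 0.038, 0.0043, 0, 0, 0.038, 0.0043, 0]}}

```text
time_s: 4.93
tcp_pos: [0.457, 0.0787, 0.1304]
eef_rot: [-151.5, 89.9, 35.2]
contact_force: [0.6, -0.3, -0.9]
gripper_width: 0.0257
```

>>> {"method": "play_rows", "body": {"series": [0, 0.038, 0.0043, 0, 0, 0.038, 0.0043, 0, 0, 0.038, 0.0043, 0, 0, 0.038, 0.0043, 0, 0, 0.038, 0.0043, 0]}}

```text
time_s: 5.35
tcp_pos: [0.4578, -0.1126, 0.1306]
eef_rot: [-175.7, 89.9, 11.0]
contact_force: [1.2, 0.3, -1.1]
gripper_width: 0.0257
```

>>> {"method": "play_rows", "body": {"series": [0, 0.038, 0.0043, 0, 0, 0.038, 0.0043, 0, 0, 0.038, 0.0043, 0, 0, 0.034, 0.004, 0, 0, 0, 0, 0]}}

```text
time_s: 5.77
tcp_pos: [0.4581, -0.2644, 0.1301]
eef_rot: [87.3, 89.9, -86.3]
contact_force: [1.2, 0.5, 0.4]
gripper_width: 0.0258
```

>>> {"method": "play_rows", "body": {"series": [0, 0, 0, 0, 0, 0, 0, 0, 0, 0, 0, 0, 0, 0, 0, 0, 0, 0, 0, 0]}}

```text
time_s: 6.18
tcp_pos: [0.4589, -0.2587, 0.1299]
eef_rot: [171.0, 90.0, -2.3]
contact_force: [-0.5, -0.2, -1.1]
gripper_width: 0.0258
```

```bash
python3 - <<'E'
from h import *
plan([.4604,-.307,.05],6.7)
c=capture("wrist"); cv2.imwrite("pics/w3.png",c["img"])
c=capture("top"); crop(c["img"],370,140,140,190,3,"pics/t3.png")
E
```

```text
t 6.18 tcp [ 0.4589 -0.2587  0.1299] head -173.24 toolx [ 0. -0. -1.] F [-0.5 -0.2 -1.1] w 0.0258 j6 14.8
 spin deg 0.06 rad 0.001 j6 turn -0.05784646932352189
 shift tool BEFORE spin [0.0799 0.0481 0.0042]  AFTER spin [0.0799 0.0481 0.0041] dist 0.0934
```

View pics/w3.png

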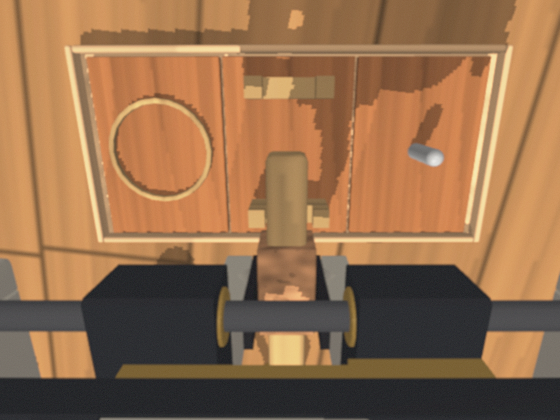

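View pics/t3.png

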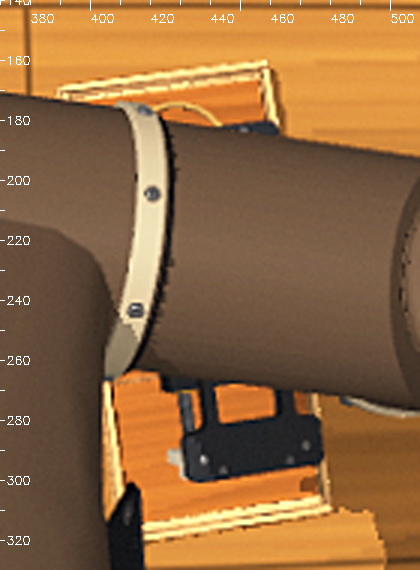

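```bash
python3 - <<'E'
from h import *
c=capture("wrist"); crop(c["img"],60,40,460,210,1,"pics/x.png"); crop(c["img"],230,60,120,180,4,"pics/w4c.png")
for u,z in [((288.5,216),.045),((289,87),.045),((435,157),.056),((160.5,149),.018)]: print(u,at(c,u,z).round(4))
E
```

```text
(288.5, 216) [ 0.4578 -0.2615  0.045 ]
(289, 87) [ 0.4682 -0.3503  0.045 ]
(435, 157) [ 0.366  -0.3176  0.056 ]
(160.5, 149) [ 0.5613 -0.2952  0.018 ]
```

View pics/w4c.png

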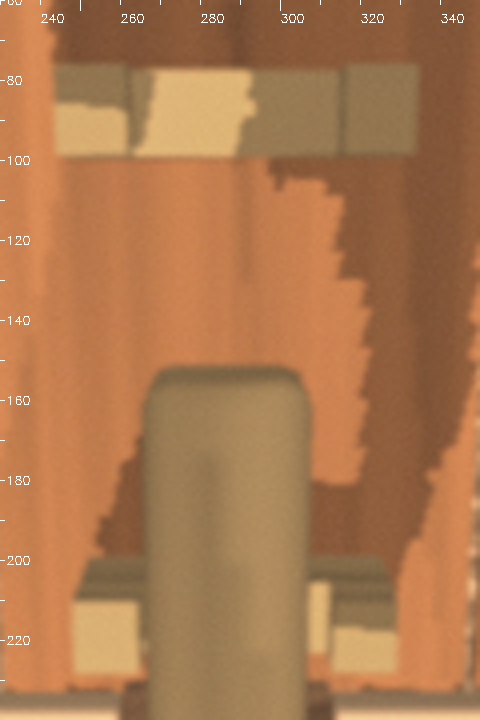

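```bash
python3 - <<'E'
from h import *
c=capture("wrist")
p,R,s=pose()
e=at(c,(286.5,154),p[2]+.016); print(e,p,R.T@(e-p))
plan([.462,-.307,.05],6.7)
E
```

```text
[ 0.46630698 -0.32003255  0.14569863] [ 0.45878851 -0.25918331  0.12969863] [-0.01599762  0.06131155 -0.00035649]
t 6.38 tcp [ 0.4588 -0.2592  0.1297] head -173.29 toolx [ 0. -0. -1.] F [-0.2 -0.4 -0.8] w 0.0255 j6 14.8
 spin deg 0.01 rad 0.0002 j6 turn -0.013303650134503187
 shift tool BEFORE spin [0.0797 0.0479 0.0024]  AFTER spin [0.0797 0.0479 0.0024] dist 0.093
```

>>> {"method": "play_rows", "body": {"series": [0, 0.024, 0.001, 0, 0, 0.024, 0.001, 0, 0.025, 0, 0, 0, 0.03, 0, 0, 0, 0.025, 0, 0, 0]}}

```text
time_s: 6.8
tcp_pos: [0.4621, -0.3078, 0.0484]
eef_rot: [179.1, 90.0, 5.7]
contact_force: [0.8, 0.1, -0.5]
gripper_width: 0.0259
```

>>> {"method": "play_rows", "body": {"series": [0, 0, 0, 0, 0, 0, 0, 0, 0, 0, 0, 0, 0, 0, 0, 0, 0, 0, 0, 0]}}

```text
time_s: 7.22
tcp_pos: [0.4634, -0.3078, 0.0513]
eef_rot: [155.6, 89.8, -17.7]
contact_force: [0.1, -0.6, -0.7]
gripper_width: 0.0258
```

```bash
python3 - <<'E'
from h import *
plan([.462,-.307,.0355],6.7)
c=capture("wrist"); cv2.imwrite("pics/w5.png",c["img"])
c=capture("side"); crop(c["img"],260,60,160,120,5,"pics/s5.png")
E
```

```text
t 7.22 tcp [ 0.4634 -0.3078  0.0513] head -173.31 toolx [ 0.003 -0.001 -1.   ] F [ 0.1 -0.6 -0.7] w 0.0258 j6 20.1
 spin deg -0.01 rad -0.0003 j6 turn 0.014445064372523575
 shift tool BEFORE spin [ 0.0158 -0.001   0.0013]  AFTER spin [ 0.0158 -0.001   0.0013] dist 0.0159
```

View pics/w5.png

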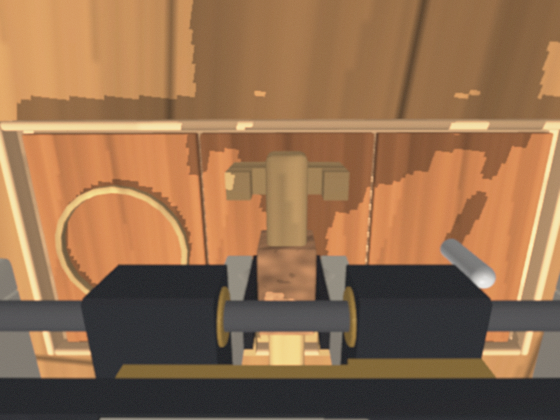

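View pics/s5.png

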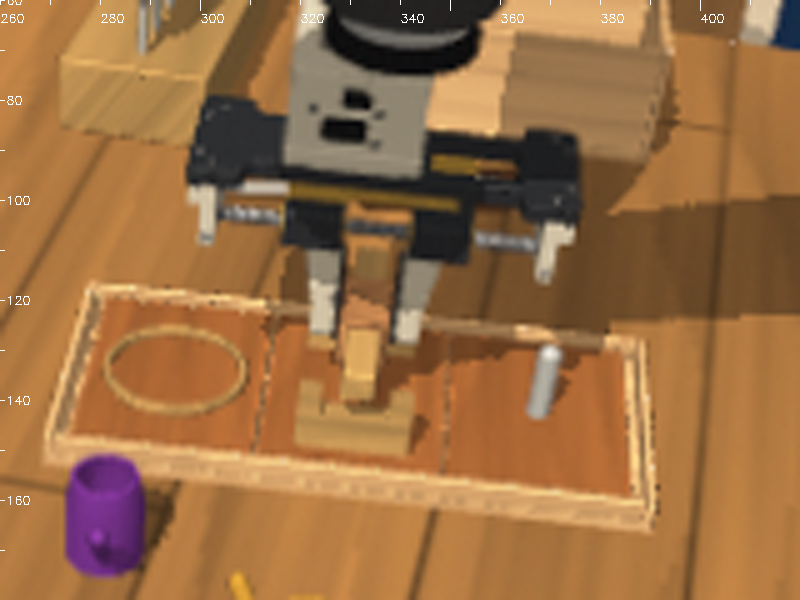

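>>> {"method": "play_rows", "body": {"series": [0.006, 0, 0.001, 0, 0.006, 0, 0, 0, 0.003, 0, 0, 0, 0, 0, 0, 0, 0, 0, 0, 0]}}

```text
time_s: 7.73
tcp_pos: [0.4608, -0.3077, 0.0345]
eef_rot: [-9.0, 90.0, 177.7]
contact_force: [-1.4, 0.9, 4.2]
gripper_width: 0.0257
```

>>> {"method": "play_rows", "body": {"series": [0.0005, 0, 0, 0, 0, 0, 0, 0, 0, 0, 0, 0, 0, 0, 0, 0, 0, 0, 0, 0]}}

```text
time_s: 8.15
tcp_pos: [0.4609, -0.3077, 0.0345]
eef_rot: [5.1, 90.0, -168.3]
contact_force: [-3.2, 2.9, 10.8]
gripper_width: 0.0257
```

>>> {"method": "play_rows", "body": {"series": [0, 0, 0, 0, 0, 0, 0, 0, 0, 0, 0, 0, 0, 0, 0, 0, 0, 0, 0, 0], "jaw": 48}}

```text
time_s: 8.57
tcp_pos: [0.4611, -0.3077, 0.0338]
eef_rot: [-21.8, 90.0, 164.9]
contact_force: [1.4, -0.2, 1.1]
gripper_width: 0.0421
```

>>> {"method": "play_rows", "body": {"series": [-0.01, 0, 0, 0, -0.025, 0, 0, 0, -0.035, 0, 0, 0, -0.035, 0, 0, 0, 0, 0, 0, 0]}}

```text
time_s: 8.98
tcp_pos: [0.4649, -0.3095, 0.1469]
eef_rot: [148.0, 89.4, -25.2]
contact_force: [0.8, -0.1, -0.3]
gripper_width: 0.042
```

>>> {"method": "play_rows", "body": {"series": [0, 0, 0, 0, 0, 0, 0, 0, 0, 0, 0, 0, 0, 0, 0, 0, 0, 0, 0, 0]}}

```text
time_s: 9.4
tcp_pos: [0.4607, -0.3076, 0.1381]
eef_rot: [-22.1, 89.9, 164.6]
contact_force: [-0.1, 0.0, 0.1]
gripper_width: 0.0424
```

```bash
python3 - <<'E'
from h import *
plan([.4446,-.0775,.12],61.4)
c=capture("wrist"); cv2.imwrite("pics/w6.png",c["img"])
E
```

```text
t 9.4 tcp [ 0.4607 -0.3076  0.1381] head -173.34 toolx [-0.002  0.001 -1.   ] F [-0.1  0.   0.1] w 0.0424 j6 20.1
 spin deg -54.74 rad -0.9555 j6 turn 54.7441774690887
 shift tool BEFORE spin [ 0.0183 -0.2304 -0.0107]  AFTER spin [ 0.0181 -0.1242 -0.1943] dist 0.2313
```

View pics/w6.png

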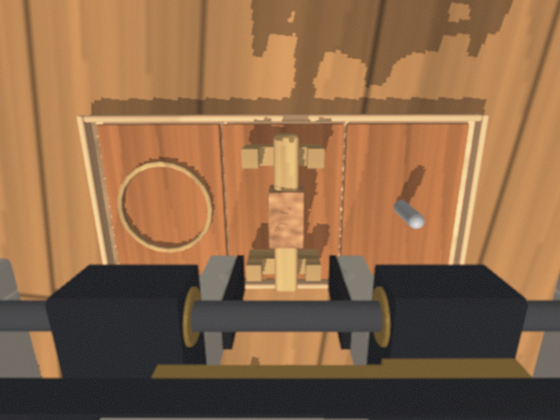

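>>> {"method": "play_rows", "body": {"series": [0, 0, 0, -0.1194, 0, 0, 0, -0.1194, 0, 0, 0, -0.1194, 0, 0, 0, -0.1194, 0, 0, 0, -0.1194], "jaw": 68}}

```text
time_s: 9.87
tcp_pos: [0.461, -0.3077, 0.1385]
eef_rot: [-53.2, 89.9, 168.0]
contact_force: [-0.0, -0.1, -0.4]
gripper_width: 0.0592
```

>>> {"method": "play_rows", "body": {"series": [0, 0, 0, -0.1194, 0, 0, 0, -0.1194, 0, 0, 0, -0.1194, 0.0026, -0.0177, -0.0278, 0, 0.0026, -0.0177, -0.0278, 0]}}

```text
time_s: 10.28
tcp_pos: [0.4564, -0.2422, 0.133]
eef_rot: [-61.6, 89.9, 179.6]
contact_force: [0.4, 0.3, -0.5]
gripper_width: 0.0595
```

>>> {"method": "play_rows", "body": {"series": [0.0026, -0.0177, -0.0278, 0, 0.0026, -0.0177, -0.0278, 0, 0.0026, -0.0177, -0.0278, 0, 0.0026, -0.0177, -0.0278, 0, 0.0026, -0.0177, -0.0278, 0]}}

```text
time_s: 10.7
tcp_pos: [0.4451, -0.0762, 0.1205]
eef_rot: [-40.7, 90.0, -159.4]
contact_force: [0.2, 0.3, -0.4]
gripper_width: 0.0593
```

>>> {"method": "play_rows", "body": {"series": [0, 0, 0, 0, 0, 0, 0, 0, 0, 0, 0, 0, 0, 0, 0, 0, 0, 0, 0, 0]}}

```text
time_s: 11.12
tcp_pos: [0.4456, -0.0784, 0.1207]
eef_rot: [-38.6, 90.0, -157.3]
contact_force: [0.4, 0.2, 0.6]
gripper_width: 0.0598
```

```bash
python3 - <<'E'
from h import *
plan([.4446,-.0775,.008],61.4)
c=capture("wrist"); cv2.imwrite("pics/w7.png",c["img"]); print(proj(c,[[.4446,-.0775,.05],[.4446,-.0775,0]]))
E
```

```text
t 11.12 tcp [ 0.4456 -0.0784  0.1207] head -118.7 toolx [-0. -0. -1.] F [0.4 0.2 0.6] w 0.0598 j6 46.2
 spin deg -0.1 rad -0.0018 j6 turn 0.10328898883130933
 shift tool BEFORE spin [ 0.1127 -0.0013 -0.0004]  AFTER spin [ 0.1127 -0.0013 -0.0004] dist 0.1127
[[286.12871282 227.66001418]
 [286.07359738 207.41334415]]
```

View pics/w7.png

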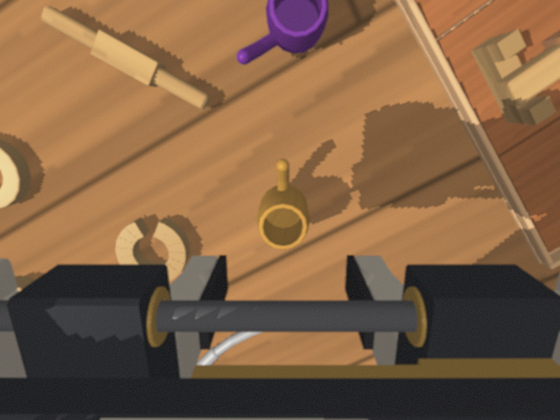

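>>> {"method": "play_rows", "body": {"series": [0.03, 0, 0, 0, 0.03, 0, 0, 0, 0.025, 0, 0, 0, 0.017, 0, 0, 0, 0.0105, 0, 0, 0]}}

```text
time_s: 11.58
tcp_pos: [0.4444, -0.0787, 0.0063]
eef_rot: [-48.5, 89.8, -167.2]
contact_force: [-0.4, 0.0, 0.8]
gripper_width: 0.0595
```

>>> {"method": "play_rows", "body": {"series": [0, 0, 0, 0, 0, 0, 0, 0, 0, 0, 0, 0, 0, 0, 0, 0, 0, 0, 0, 0], "jaw": 0, "squeeze": 20}}

```text
time_s: 12.0
tcp_pos: [0.4462, -0.0775, 0.0092]
eef_rot: [133.0, 89.9, 14.4]
contact_force: [0.2, -0.6, -0.7]
gripper_width: 0.0401
```

>>> {"method": "play_rows", "body": {"series": [0, 0, 0, 0, 0, 0, 0, 0, 0, 0, 0, 0, 0, 0, 0, 0, 0, 0, 0, 0]}}

```text
time_s: 12.42
tcp_pos: [0.4462, -0.0774, 0.0091]
eef_rot: [120.4, 89.9, 1.8]
contact_force: [-0.8, -0.1, 6.8]
gripper_width: 0.04
```

>>> {"method": "play_rows", "body": {"series": [-0.01, 0, 0, 0, -0.025, 0, 0, 0, -0.035, 0, 0, 0, -0.035, 0, 0, 0, -0.02, 0, 0, 0]}}

```text
time_s: 12.83
tcp_pos: [0.4467, -0.0774, 0.1369]
eef_rot: [125.0, 89.8, 6.4]
contact_force: [0.3, 0.2, -0.9]
gripper_width: 0.0402
```

```bash
python3 - <<'E'
from h import *
plan([.5605,-.2955,.13],6.7)
c=capture("wrist"); cv2.imwrite("pics/w8.png",c["img"])
c=capture("side"); crop(c["img"],240,60,160,160,4,"pics/s8.png")
E
```

```text
t 12.83 tcp [ 0.4467 -0.0774  0.1369] head -118.58 toolx [ 0.004  0.    -1.   ] F [ 0.3  0.2 -0.9] w 0.0402 j6 46.2
 spin deg 54.72 rad 0.9551 j6 turn -54.72307486103119
 shift tool BEFORE spin [0.0072 0.2042 0.1371]  AFTER spin [ 0.0069  0.2299 -0.0876] dist 0.2461
```

View pics/w8.png

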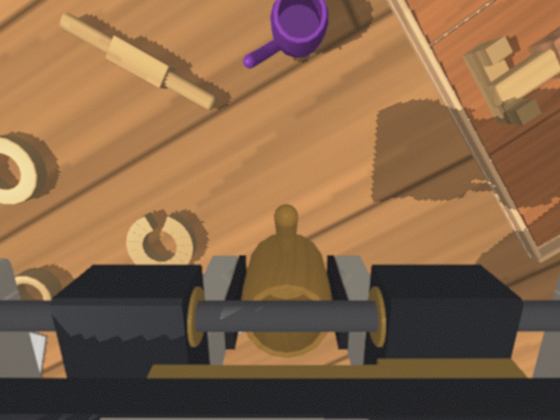

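View pics/s8.png

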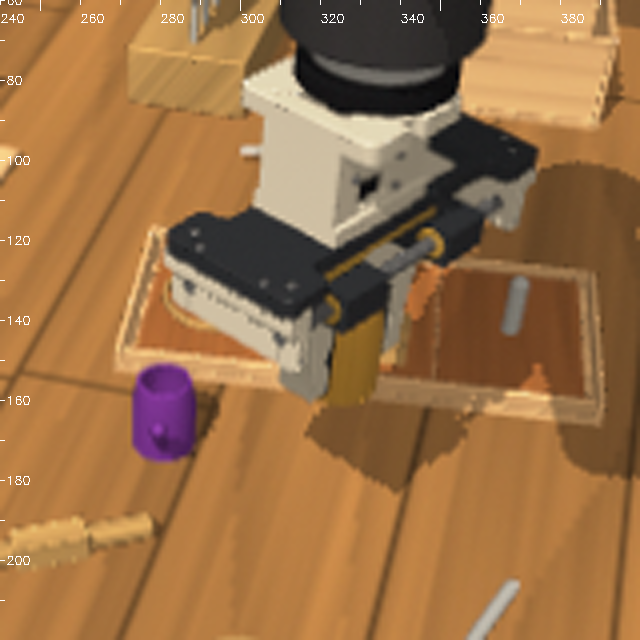

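>>> {"method": "play_rows", "body": {"series": [0, 0.0292, 0.0196, 0, 0, 0.0292, 0.0196, 0, 0, 0.0292, 0.0196, 0, 0, 0.0292, 0.0196, 0, 0, 0.0292, 0.0196, 0]}}

```text
time_s: 13.35
tcp_pos: [0.5268, -0.2348, 0.1322]
eef_rot: [-84.2, 89.9, 157.2]
contact_force: [1.9, 0.5, -0.4]
gripper_width: 0.0399
```

>>> {"method": "play_rows", "body": {"series": [0, 0.0292, 0.0196, 0, 0, 0.0292, 0.0196, 0, 0, 0, 0, 0, 0, 0, 0, 0, 0, 0, 0, 0]}}

```text
time_s: 13.77
tcp_pos: [0.5583, -0.2956, 0.1318]
eef_rot: [-83.6, 89.8, 157.8]
contact_force: [0.1, -0.6, -1.2]
gripper_width: 0.0401
```

>>> {"method": "play_rows", "body": {"series": [0, 0, 0, 0, 0, 0, 0, 0, 0, 0, 0, 0, 0, 0, 0, 0, 0, 0, 0, 0]}}

```text
time_s: 14.18
tcp_pos: [0.5595, -0.2953, 0.1338]
eef_rot: [111.3, 90.0, -7.2]
contact_force: [-0.1, -0.1, -0.9]
gripper_width: 0.0398
```

```bash
python3 - <<'E'
from h import *
plan([.5605,-.2955,.035])
c=capture("wrist"); cv2.imwrite("pics/w9.png",c["img"])
E
```

```text
t 14.18 tcp [ 0.5595 -0.2953  0.1338] head -118.57 toolx [ 0.001 -0.    -1.   ] F [-0.1 -0.1 -0.9] w 0.0398 j6 71.6
 shift tool BEFORE spin [ 0.0988  0.0009 -0.0003]  AFTER spin [ 0.0988  0.0009 -0.0003] dist 0.0988
```

View pics/w9.png

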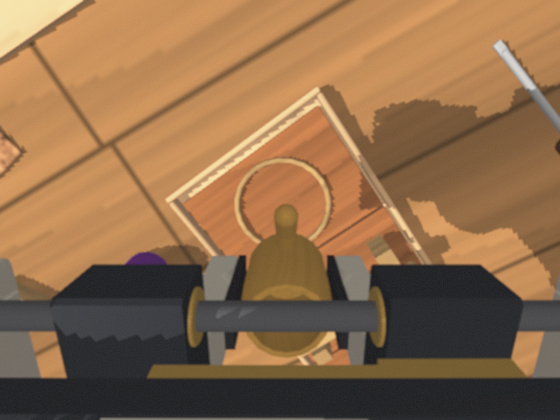

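```bash
python3 - <<'E'
from h import *
c=capture("wrist"); print(at(c,(283.5,204),.018),at(c,(283.5,206),.018))
E
```

```text
[ 0.56345644 -0.29477776  0.018     ] [ 0.5619555 -0.2939555  0.018    ]
```

>>> {"method": "play_rows", "body": {"series": [0.03, 0, 0, 0, 0.03, 0, 0, 0, 0.02, 0, 0, 0, 0.015, 0, 0, 0, 0.004, 0, 0, 0]}}

```text
time_s: 14.7
tcp_pos: [0.5576, -0.2953, 0.0315]
eef_rot: [-77.8, 89.7, 163.6]
contact_force: [-0.0, -0.6, -1.2]
gripper_width: 0.0401
```

>>> {"method": "play_rows", "body": {"series": [0, 0, 0, 0, 0, 0, 0, 0, 0, 0, 0, 0, 0, 0, 0, 0, 0, 0, 0, 0]}}

```text
time_s: 15.12
tcp_pos: [0.56, -0.296, 0.0356]
eef_rot: [105.6, 89.9, -13.0]
contact_force: [0.5, -0.2, 0.3]
gripper_width: 0.04
```

>>> {"method": "play_rows", "body": {"series": [0.006, 0.002, 0, 0, 0.004, 0, 0, 0, 0.0025, 0, 0, 0, 0.001, 0, 0, 0, 0, 0, 0, 0]}}

```text
time_s: 15.53
tcp_pos: [0.5611, -0.2968, 0.022]
eef_rot: [16.3, 90.0, -102.3]
contact_force: [-3.8, 3.1, 13.6]
gripper_width: 0.0399
```

>>> {"method": "play_rows", "body": {"series": [0.0005, 0, 0, 0, 0, 0, 0, 0, 0, 0, 0, 0, 0, 0, 0, 0, 0, 0, 0, 0]}}

```text
time_s: 15.95
tcp_pos: [0.5611, -0.2968, 0.022]
eef_rot: [64.7, 90.0, -53.9]
contact_force: [-4.9, 5.2, 15.3]
gripper_width: 0.0401
```

Seated. I'll take off the load a touch, release, and lift.

>>> {"method": "play_rows", "body": {"series": [-0.001, 0, 0, 0, 0, 0, 0, 0, 0, 0, 0, 0, 0, 0, 0, 0, 0, 0, 0, 0], "jaw": 62}}

```text
time_s: 16.37
tcp_pos: [0.5609, -0.2968, 0.0209]
eef_rot: [-71.4, 90.0, 170.0]
contact_force: [-0.1, 0.4, 0.2]
gripper_width: 0.0543
```

>>> {"method": "play_rows", "body": {"series": [-0.01, 0, 0, 0, -0.025, 0, 0, 0, -0.035, 0, 0, 0, -0.035, 0, 0, 0, 0, 0, 0, 0]}}

```text
time_s: 16.78
tcp_pos: [0.5651, -0.2985, 0.1348]
eef_rot: [96.3, 89.3, -22.2]
contact_force: [1.9, -0.7, 1.4]
gripper_width: 0.0547
```

>>> {"method": "play_rows", "body": {"series": [0, 0, 0, 0, 0, 0, 0, 0, 0, 0, 0, 0, 0, 0, 0, 0, 0, 0, 0, 0]}}

```text
time_s: 17.2
tcp_pos: [0.5606, -0.2967, 0.1253]
eef_rot: [-73.5, 89.9, 167.9]
contact_force: [-0.1, -0.3, -1.0]
gripper_width: 0.0543
```

```bash
python3 - <<'E'
from h import *
plan([.5834,.1138,.13],90)
plan([.5834,.1138,.13],None)
c=capture("wrist"); cv2.imwrite("pics/w10.png",c["img"])
E
```

```text
t 17.2 tcp [ 0.5606 -0.2967  0.1253] head -118.62 toolx [-0.002  0.    -1.   ] F [-0.1 -0.3 -1. ] w 0.0543 j6 71.7
 spin deg -28.62 rad -0.4994 j6 turn 28.616056363409427
 shift tool BEFORE spin [-0.0046 -0.1766 -0.3713]  AFTER spin [-0.0047  0.0228 -0.4105] dist 0.4112
t 17.2 tcp [ 0.5606 -0.2967  0.1253] head -118.62 toolx [-0.002  0.    -1.   ] F [-0.1 -0.3 -1. ] w 0.0543 j6 71.7
 shift tool BEFORE spin [-0.0046 -0.1766 -0.3713]  AFTER spin [-0.0046 -0.1766 -0.3713] dist 0.4112
```

View pics/w10.png

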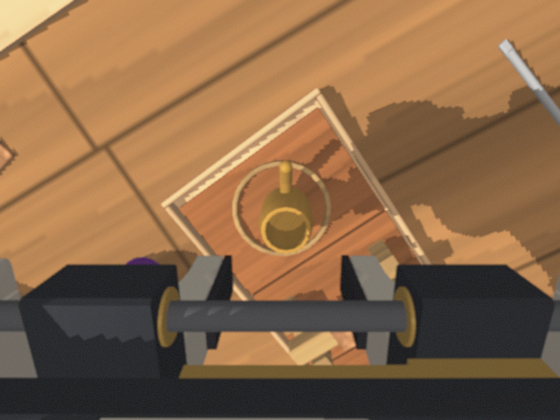

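>>> {"method": "play_rows", "body": {"series": [-0.0005, -0.0161, -0.0338, 0, -0.0005, -0.0161, -0.0338, 0, -0.0005, -0.0161, -0.0338, 0, -0.0005, -0.0161, -0.0338, 0, -0.0005, -0.0161, -0.0338, 0], "jaw": 95}}

```text
time_s: 17.67
tcp_pos: [0.571, -0.1084, 0.1284]
eef_rot: [-48.9, 90.0, -167.5]
contact_force: [0.4, -0.2, 0.2]
gripper_width: 0.0807
```

>>> {"method": "play_rows", "body": {"series": [-0.0005, -0.0161, -0.0338, 0, -0.0005, -0.0161, -0.0338, 0, -0.0005, -0.0161, -0.0338, 0, -0.0005, -0.0161, -0.0338, 0, -0.0005, -0.0161, -0.0338, 0]}}

```text
time_s: 18.08
tcp_pos: [0.5813, 0.0788, 0.1311]
eef_rot: [-25.7, 90.0, -144.3]
contact_force: [1.4, 0.4, -0.3]
gripper_width: 0.0831
```

>>> {"method": "play_rows", "body": {"series": [0, -0.0161, -0.0338, 0, 0, 0, 0, 0, 0, 0, 0, 0, 0, 0, 0, 0, 0, 0, 0, 0]}}

```text
time_s: 18.5
tcp_pos: [0.5834, 0.1135, 0.131]
eef_rot: [-31.9, 89.9, -150.6]
contact_force: [0.3, -0.4, 0.0]
gripper_width: 0.0832
```

>>> {"method": "play_rows", "body": {"series": [0, 0, 0, 0, 0, 0, 0, 0, 0, 0, 0, 0, 0, 0, 0, 0, 0, 0, 0, 0]}}

```text
time_s: 18.92
tcp_pos: [0.5837, 0.114, 0.1315]
eef_rot: [145.3, 90.0, 26.7]
contact_force: [-0.1, -0.3, -0.2]
gripper_width: 0.0833
```

```bash
python3 - <<'E'
from h import *
plan([.5834,.1138,.003],None)
c=capture("wrist"); cv2.imwrite("pics/w11.png",c["img"]); print(proj(c,[.5834,.1138,.014]))
E
```

```text
t 18.92 tcp [0.5837 0.114  0.1315] head -118.65 toolx [ 0.  0. -1.] F [-0.1 -0.3 -0.2] w 0.0833 j6 31.5
 shift tool BEFORE spin [ 0.1285 -0.0002  0.0003]  AFTER spin [ 0.1285 -0.0002  0.0003] dist 0.1285
[[286.94493536 207.32068524]]
```

View pics/w11.png

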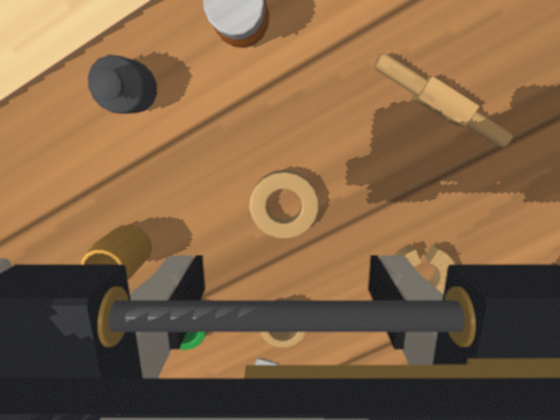

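>>> {"method": "play_rows", "body": {"series": [0.035, 0.001, 0, 0, 0.035, 0, 0, 0, 0.028, 0, 0, 0, 0.02, 0, 0, 0, 0.01, 0, 0, 0]}}

```text
time_s: 19.38
tcp_pos: [0.583, 0.1131, 0.0005]
eef_rot: [-36.2, 89.8, -154.8]
contact_force: [-0.2, -0.3, 0.5]
gripper_width: 0.0835
```

>>> {"method": "play_rows", "body": {"series": [0, 0, 0, 0, 0, 0, 0, 0, 0, 0, 0, 0, 0, 0, 0, 0, 0, 0, 0, 0], "jaw": 10, "squeeze": 20}}

```text
time_s: 19.8
tcp_pos: [0.5851, 0.1142, 0.0042]
eef_rot: [145.3, 89.9, 26.7]
contact_force: [-0.2, -0.6, 1.5]
gripper_width: 0.0576
```

>>> {"method": "play_rows", "body": {"series": [0, 0, 0, 0, 0, 0, 0, 0, 0, 0, 0, 0, 0, 0, 0, 0, 0, 0, 0, 0]}}

```text
time_s: 20.22
tcp_pos: [0.5851, 0.1142, 0.0041]
eef_rot: [139.9, 89.9, 21.3]
contact_force: [-1.2, -0.2, 6.5]
gripper_width: 0.0579
```

```bash
python3 - <<'E'
from h import *
plan([.5834,.1138,.15],None)
c=capture("wrist"); cv2.imwrite("pics/w12.png",c["img"])
E
```

```text
t 20.22 tcp [0.5851 0.1142 0.0041] head -118.6 toolx [ 0.001  0.    -1.   ] F [-1.2 -0.2  6.5] w 0.0579 j6 31.6
 shift tool BEFORE spin [-0.1459 -0.0012  0.001 ]  AFTER spin [-0.1459 -0.0012  0.001 ] dist 0.1459
```

View pics/w12.png

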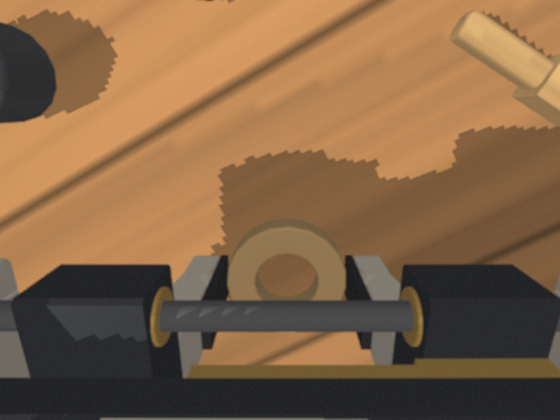

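>>> {"method": "play_rows", "body": {"series": [-0.01, 0, 0, 0, -0.03, 0, 0, 0, -0.035, 0, 0, 0, -0.04, 0, 0, 0, -0.025, 0, 0, 0]}}

```text
time_s: 20.68
tcp_pos: [0.5854, 0.114, 0.1477]
eef_rot: [133.7, 89.8, 15.1]
contact_force: [-0.0, -0.2, 0.7]
gripper_width: 0.0579
```

```bash
python3 - <<'E'
from h import *
plan([.3627,-.3187,.145],96.7)
E
```

```text
t 20.68 tcp [0.5854 0.114  0.1477] head -118.58 toolx [ 0.003  0.001 -1.   ] F [-0.  -0.2  0.7] w 0.0579 j6 31.6
 spin deg -35.28 rad -0.6158 j6 turn 35.28317293454808
 shift tool BEFORE spin [0.0016 0.0114 0.4866]  AFTER spin [ 0.0027 -0.2717  0.4038] dist 0.4867
```

>>> {"method": "play_rows", "body": {"series": [0, 0.0009, 0.0374, 0, 0, 0.0009, 0.0374, 0, 0, 0.0009, 0.0374, 0, 0, 0.0009, 0.0374, 0, 0, 0.0009, 0.0374, 0]}}

```text
time_s: 21.1
tcp_pos: [0.4975, -0.0537, 0.1439]
eef_rot: [172.7, 90.0, 54.1]
contact_force: [0.9, -0.7, 0.3]
gripper_width: 0.0576
```

>>> {"method": "play_rows", "body": {"series": [0, 0.0009, 0.0374, 0, 0, 0.0009, 0.0374, 0, 0, 0.0009, 0.0374, 0, 0, 0.0009, 0.0374, 0, 0, 0.0009, 0.0374, 0]}}

```text
time_s: 21.52
tcp_pos: [0.412, -0.22, 0.144]
eef_rot: [122.7, 90.0, 4.1]
contact_force: [1.2, 0.5, 0.6]
gripper_width: 0.0575
```

>>> {"method": "play_rows", "body": {"series": [0, 0.0009, 0.0374, 0, 0, 0.0009, 0.0374, 0, 0, 0.0009, 0.0374, 0, 0, 0, 0, 0, 0, 0, 0, 0]}}

```text
time_s: 21.93
tcp_pos: [0.3604, -0.3199, 0.1435]
eef_rot: [-94.0, 90.0, 147.1]
contact_force: [0.4, 0.0, -0.4]
gripper_width: 0.058
```

>>> {"method": "play_rows", "body": {"series": [0, 0, 0, 0, 0, 0, 0, 0, 0, 0, 0, 0, 0, 0, 0, 0, 0, 0, 0, 0]}}

```text
time_s: 22.35
tcp_pos: [0.3626, -0.3178, 0.1434]
eef_rot: [120.1, 90.0, 1.6]
contact_force: [-0.0, 0.1, 0.2]
gripper_width: 0.0579
```

```bash
python3 - <<'E'
from h import *
plan([.3627,-.3187,.075],None)
c=capture("wrist"); cv2.imwrite("pics/w13.png",c["img"]); print(proj(c,[[.3627,-.3187,.056],[.3627,-.3187,.013]]))
E
```

```text
t 22.35 tcp [ 0.3626 -0.3178  0.1434] head -118.52 toolx [ 0.  0. -1.] F [-0.   0.1  0.2] w 0.0579 j6 79.3
 shift tool BEFORE spin [0.0684 0.0005 0.0007]  AFTER spin [0.0684 0.0005 0.0007] dist 0.0685
[[287.54472333 217.70368301]
 [287.32208404 202.18474446]]
```

View pics/w13.png

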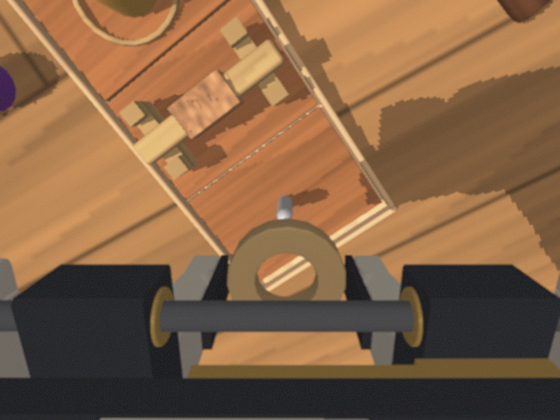

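```bash
python3 - <<'E'
from h import *
c=capture("wrist"); crop(c["img"],220,180,130,130,5,"pics/w13c.png")
E
```

```text
(no output)
```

View pics/w13c.png

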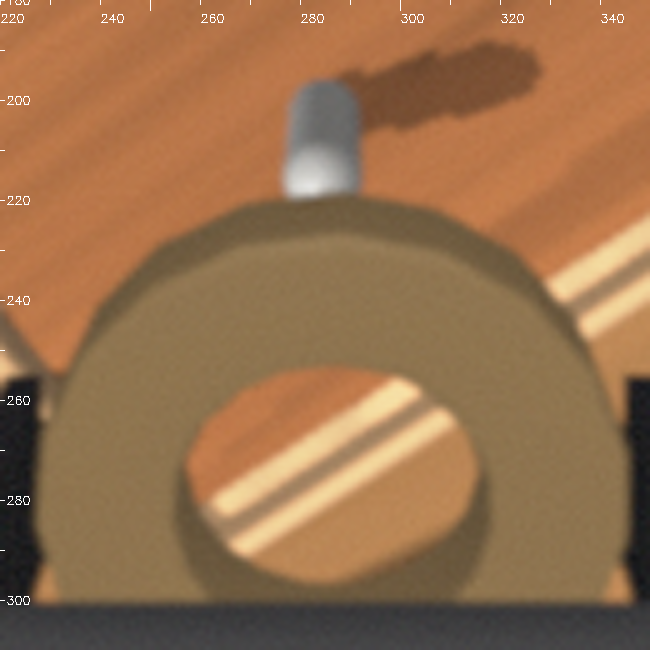

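>>> {"method": "play_rows", "body": {"series": [0.02, 0.0005, 0, 0, 0.025, 0, 0, 0, 0.02, 0, 0, 0, 0.008, 0, 0, 0, 0, 0, 0, 0]}}

```text
time_s: 22.87
tcp_pos: [0.3613, -0.3181, 0.0687]
eef_rot: [-81.9, 89.8, 159.5]
contact_force: [-0.4, 0.0, -0.3]
gripper_width: 0.0577
```

>>> {"method": "play_rows", "body": {"series": [0, 0, 0, 0, 0, 0, 0, 0, 0, 0, 0, 0, 0, 0, 0, 0, 0, 0, 0, 0]}}

```text
time_s: 23.28
tcp_pos: [0.3629, -0.3189, 0.0711]
eef_rot: [99.3, 89.9, -19.3]
contact_force: [0.3, 0.1, -0.3]
gripper_width: 0.0582
```

```bash
python3 - <<'E'
from h import *
plan([.3627,-.3187,.0175],None)
c=capture("wrist"); crop(c["img"],210,180,150,130,5,"pics/w14c.png")
c=capture("side"); crop(c["img"],280,60,150,120,5,"pics/s14.png")
E
```

```text
t 23.28 tcp [ 0.3629 -0.3189  0.0711] head -118.61 toolx [ 0.001 -0.001 -1.   ] F [ 0.3  0.1 -0.3] w 0.0582 j6 79.3
 shift tool BEFORE spin [ 0.0536 -0.0004 -0.0001]  AFTER spin [ 0.0536 -0.0004 -0.0001] dist 0.0536
```

View pics/w14c.png

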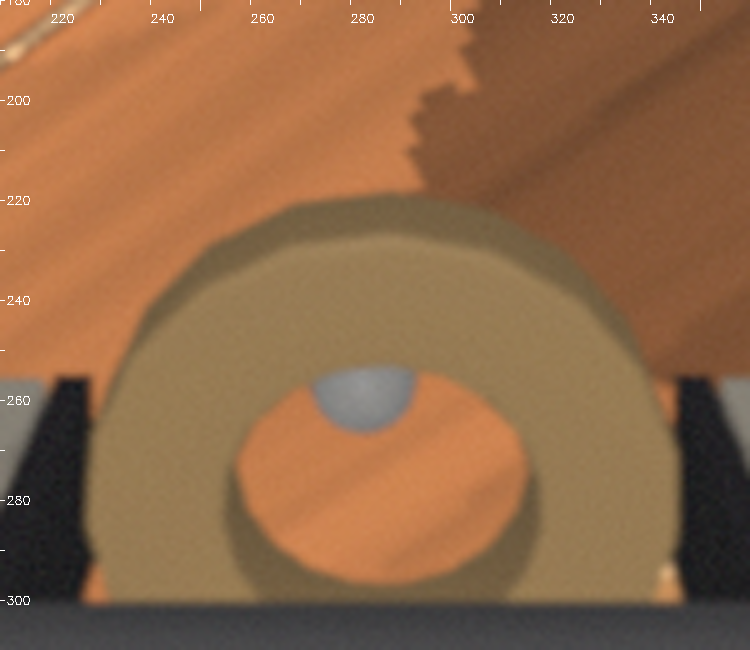

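View pics/s14.png

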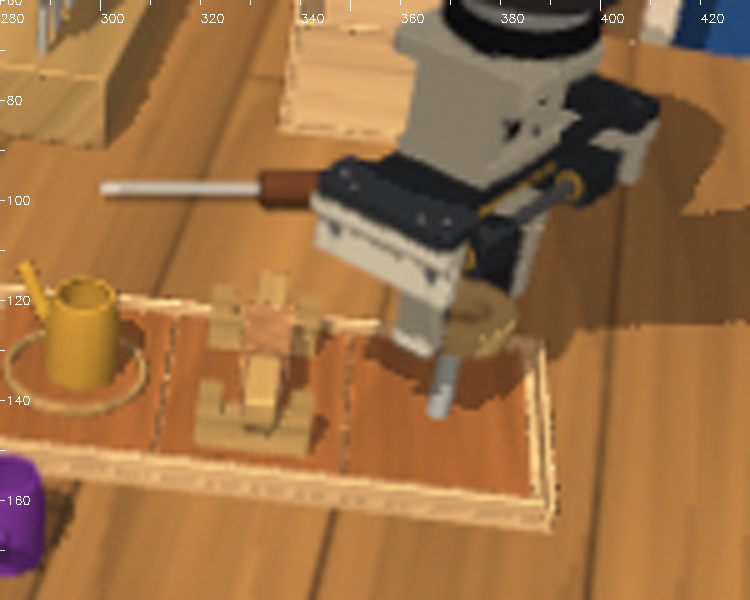

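```bash
python3 - <<'E'
from h import *
c=capture("wrist");p,R,s=pose()
for z in (.050,.056): 
  q=at(c,(282,255.5),z); print(q, R.T@(q-p))
q=at(c,(285.5,254),p[2]+.0099); print("bore top far edge",R.T@(q-p))
for q in (at(c,(255,283),p[2]+.0099),at(c,(317.5,283),p[2]+.0099)): print(R.T@(q-p))
E
```

```text
[ 0.36404588 -0.31650918  0.05      ] [ 0.02070728  0.00016371 -0.00271635]
[ 0.36639511 -0.31787694  0.056     ] [ 0.01470911  0.0028851  -0.00264154]
bore top far edge [-0.00988989  0.01480581 -0.0007035 ]
[-0.00989826 -0.00028268 -0.01530118]
[-0.00990204 -0.00029335  0.01459375]
```

>>> {"method": "play_rows", "body": {"series": [0, 0.0005, -0.002, 0, 0.005, 0, 0, 0, 0.01, 0, 0, 0, 0.01, 0, 0, 0, 0.008, 0, 0, 0]}}

```text
time_s: 23.85
tcp_pos: [0.3637, -0.3171, 0.0365]
eef_rot: [-90.4, 90.0, 151.0]
contact_force: [-0.2, 0.0, -1.1]
gripper_width: 0.0576
```

>>> {"method": "play_rows", "body": {"series": [0.008, 0, 0, 0, 0.006, 0, 0, 0, 0.004, 0, 0, 0, 0, 0, 0, 0, 0, 0, 0, 0]}}

```text
time_s: 24.27
tcp_pos: [0.3638, -0.3173, 0.0193]
eef_rot: [-68.5, 90.0, 172.9]
contact_force: [0.1, 0.5, -0.5]
gripper_width: 0.058
```

>>> {"method": "play_rows", "body": {"series": [0.002, 0, 0, 0, 0, 0, 0, 0, 0, 0, 0, 0, 0, 0, 0, 0, 0, 0, 0, 0]}}

```text
time_s: 24.68
tcp_pos: [0.3639, -0.3173, 0.0176]
eef_rot: [97.1, 90.0, -21.5]
contact_force: [0.4, -0.7, -0.8]
gripper_width: 0.0578
```

>>> {"method": "play_rows", "body": {"series": [0.0005, 0, 0, 0, 0, 0, 0, 0, 0, 0, 0, 0, 0, 0, 0, 0, 0, 0, 0, 0]}}

```text
time_s: 25.1
tcp_pos: [0.364, -0.3173, 0.0171]
eef_rot: [91.2, 90.0, -27.4]
contact_force: [-0.4, 0.8, 4.6]
gripper_width: 0.0579
```

>>> {"method": "play_rows", "body": {"series": [0, 0, 0, 0, 0, 0, 0, 0, 0, 0, 0, 0, 0, 0, 0, 0, 0, 0, 0, 0], "jaw": 76}}

```text
time_s: 25.52
tcp_pos: [0.3637, -0.3172, 0.0167]
eef_rot: [-82.0, 90.0, 159.4]
contact_force: [-0.1, -0.8, -0.2]
gripper_width: 0.0665
```

>>> {"method": "play_rows", "body": {"series": [-0.005, 0, 0, 0, -0.02, 0, 0, 0, -0.03, 0, 0, 0, -0.035, 0, 0, 0, -0.03, 0, 0, 0]}}

```text
time_s: 25.93
tcp_pos: [0.3636, -0.3173, 0.139]
eef_rot: [30.9, 90.0, -87.7]
contact_force: [0.7, 0.1, -0.2]
gripper_width: 0.0667
```

>>> {"method": "play_rows", "body": {"series": [0, 0, 0, 0, 0, 0, 0, 0, 0, 0, 0, 0, 0, 0, 0, 0, 0, 0, 0, 0]}}

```text
time_s: 26.35
tcp_pos: [0.3631, -0.317, 0.1359]
eef_rot: [-83.5, 89.9, 157.9]
contact_force: [-0.3, 0.7, -0.4]
gripper_width: 0.0665
```

```bash
python3 - <<'E'
from h import *
plan([.4833,.1692,.13],25)
c=capture("wrist"); cv2.imwrite("pics/w15.png",c["img"])
E
```

```text
t 26.35 tcp [ 0.3631 -0.317   0.1359] head -118.62 toolx [-0.002  0.001 -1.   ] F [-0.3  0.7 -0.4] w 0.0665 j6 79.1
 spin deg 36.38 rad 0.635 j6 turn -36.3800306846166
 shift tool BEFORE spin [ 0.006  -0.1274 -0.4843]  AFTER spin [ 0.0059 -0.3898 -0.3144] dist 0.5008
```

View pics/w15.png

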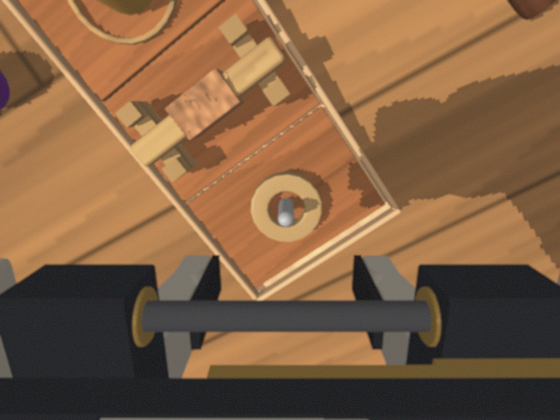

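>>> {"method": "play_rows", "body": {"series": [0, 0, 0, 0.1058, 0, 0, 0, 0.1058, 0, 0, 0, 0.1058, 0, 0, 0, 0.1058, 0, 0, 0, 0.1058], "jaw": 64}}

```text
time_s: 26.82
tcp_pos: [0.3634, -0.3171, 0.136]
eef_rot: [-48.1, 89.9, 162.6]
contact_force: [-0.2, 0.6, 0.0]
gripper_width: 0.0563
```

>>> {"method": "play_rows", "body": {"series": [0, 0, 0, 0.106, 0, -0.0278, -0.0225, 0, 0, -0.0278, -0.0225, 0, 0, -0.0278, -0.0225, 0, 0, -0.0278, -0.0225, 0]}}

```text
time_s: 27.23
tcp_pos: [0.398, -0.1772, 0.1362]
eef_rot: [-22.4, 89.9, -177.5]
contact_force: [0.4, -0.3, 0.7]
gripper_width: 0.0563
```

>>> {"method": "play_rows", "body": {"series": [0, -0.0278, -0.0225, 0, 0, -0.0278, -0.0225, 0, 0, -0.0278, -0.0225, 0, 0, -0.0278, -0.0225, 0, 0, -0.0278, -0.0225, 0]}}

```text
time_s: 27.65
tcp_pos: [0.4413, -0.0032, 0.1364]
eef_rot: [1.8, 89.9, -153.2]
contact_force: [1.2, -0.8, -0.3]
gripper_width: 0.0559
```

>>> {"method": "play_rows", "body": {"series": [0, -0.0278, -0.0225, 0, 0, -0.0278, -0.0225, 0, 0, -0.0278, -0.0225, 0, 0, -0.0278, -0.0225, 0, 0, -0.0278, -0.0225, 0]}}

```text
time_s: 28.07
tcp_pos: [0.4846, 0.1703, 0.1361]
eef_rot: [17.7, 89.9, -137.3]
contact_force: [0.5, -0.3, -0.1]
gripper_width: 0.0562
```

>>> {"method": "play_rows", "body": {"series": [0, 0, 0, 0, 0, 0, 0, 0, 0, 0, 0, 0, 0, 0, 0, 0, 0, 0, 0, 0]}}

```text
time_s: 28.48
tcp_pos: [0.4845, 0.1676, 0.1367]
eef_rot: [10.2, 90.0, -144.9]
contact_force: [0.2, -0.2, -0.0]
gripper_width: 0.0559
```

>>> {"method": "play_rows", "body": {"series": [0, 0, 0, 0, 0, 0, 0, 0, 0, 0, 0, 0, 0, 0, 0, 0, 0, 0, 0, 0]}}

```text
time_s: 28.9
tcp_pos: [0.4848, 0.1685, 0.137]
eef_rot: [-168.6, 90.0, 36.4]
contact_force: [0.6, -0.1, -0.1]
gripper_width: 0.0558
```

```bash
python3 - <<'E'
from h import *
plan([.4833,.1692,.005],None)
c=capture("wrist"); cv2.imwrite("pics/w16.png",c["img"]); print(proj(c,[.4833,.1692,.018]))
E
```

```text
t 28.9 tcp [0.4848 0.1685 0.137 ] head -155.01 toolx [ 0.  0. -1.] F [ 0.6 -0.1 -0.1] w 0.0558 j6 -16.1
 shift tool BEFORE spin [ 0.132  -0.0013  0.0011]  AFTER spin [ 0.132  -0.0013  0.0011] dist 0.132
[[287.95892454 207.77148983]]
```

View pics/w16.png

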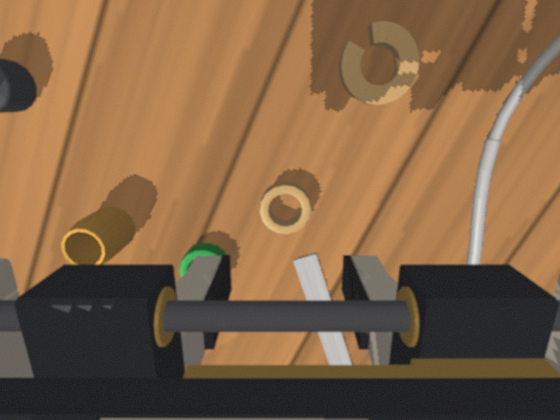

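>>> {"method": "play_rows", "body": {"series": [0.035, -0.0013, 0.0005, 0, 0.035, 0, 0, 0, 0.03, 0, 0, 0, 0.021, 0, 0, 0, 0.011, 0, 0, 0]}}

```text
time_s: 29.37
tcp_pos: [0.4824, 0.1685, 0.0021]
eef_rot: [11.9, 89.8, -143.1]
contact_force: [-0.1, -0.7, 0.3]
gripper_width: 0.056
```

>>> {"method": "play_rows", "body": {"series": [0, 0, 0, 0, 0, 0, 0, 0, 0, 0, 0, 0, 0, 0, 0, 0, 0, 0, 0, 0], "jaw": 10, "squeeze": 20}}

```text
time_s: 29.78
tcp_pos: [0.4844, 0.1701, 0.006]
eef_rot: [-165.4, 89.9, 39.7]
contact_force: [0.2, 0.0, 0.3]
gripper_width: 0.0427
```

>>> {"method": "play_rows", "body": {"series": [0, 0, 0, 0, 0, 0, 0, 0, 0, 0, 0, 0, 0, 0, 0, 0, 0, 0, 0, 0]}}

```text
time_s: 30.2
tcp_pos: [0.484, 0.1698, 0.0053]
eef_rot: [-174.4, 90.0, 30.6]
contact_force: [-1.8, 1.3, 6.2]
gripper_width: 0.0427
```

>>> {"method": "play_rows", "body": {"series": [-0.01, 0, 0, 0, -0.03, 0, 0, 0, -0.035, 0, 0, 0, -0.04, 0, 0, 0, -0.025, 0, 0, 0]}}

```text
time_s: 30.62
tcp_pos: [0.4847, 0.1699, 0.1491]
eef_rot: [-177.6, 89.8, 27.4]
contact_force: [1.3, 1.8, -1.0]
gripper_width: 0.0428
```

```bash
python3 - <<'E'
from h import *
plan([.3638,-.3173,.145],None)
plan([.3638,-.3173,.145],61.4)
c=capture("wrist"); cv2.imwrite("pics/w17.png",c["img"])
E
```

```text
t 30.62 tcp [0.4847 0.1699 0.1491] head -154.97 toolx [ 0.003  0.002 -1.   ] F [ 1.3  1.8 -1. ] w 0.0428 j6 -16.3
 shift tool BEFORE spin [0.003  0.3903 0.3157]  AFTER spin [0.003  0.3903 0.3157] dist 0.502
t 30.62 tcp [0.4847 0.1699 0.1491] head -154.97 toolx [ 0.003  0.002 -1.   ] F [ 1.3  1.8 -1. ] w 0.0428 j6 -16.3
 spin deg -36.37 rad -0.6347 j6 turn 36.36707340315195
 shift tool BEFORE spin [0.003  0.3903 0.3157]  AFTER spin [0.0041 0.1271 0.4856] dist 0.502
```

View pics/w17.png

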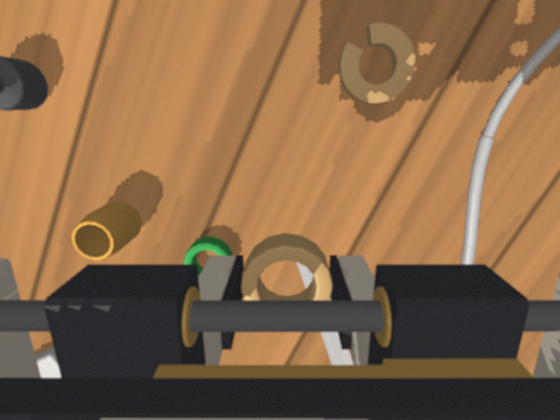

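>>> {"method": "play_rows", "body": {"series": [0, 0.0279, 0.0226, 0, 0, 0.0279, 0.0226, 0, 0, 0.0279, 0.0226, 0, 0, 0.0279, 0.0226, 0, 0, 0.0279, 0.0226, 0]}}

```text
time_s: 31.08
tcp_pos: [0.4394, -0.006, 0.1454]
eef_rot: [-173.5, 90.0, 31.5]
contact_force: [0.7, -0.5, -0.0]
gripper_width: 0.0426
```

>>> {"method": "play_rows", "body": {"series": [0, 0.0279, 0.0226, 0, 0, 0.0279, 0.0226, 0, 0, 0.0279, 0.0226, 0, 0, 0.0279, 0.0226, 0, 0, 0.0279, 0.0226, 0]}}

```text
time_s: 31.5
tcp_pos: [0.396, -0.1803, 0.1455]
eef_rot: [160.1, 90.0, 5.2]
contact_force: [0.6, -0.2, -0.6]
gripper_width: 0.0427
```

>>> {"method": "play_rows", "body": {"series": [0, 0.0279, 0.0226, 0, 0, 0.0279, 0.0226, 0, 0, 0.0279, 0.0226, 0, 0, 0.0279, 0.0226, 0, 0, 0, 0, 0]}}

```text
time_s: 31.92
tcp_pos: [0.3604, -0.3224, 0.145]
eef_rot: [15.6, 89.9, -139.7]
contact_force: [-0.2, -0.5, 0.3]
gripper_width: 0.0427
```

>>> {"method": "play_rows", "body": {"series": [0, 0, 0, 0, 0, 0, 0, 0, 0, 0, 0, 0, 0, 0, 0, 0, 0, 0, 0, 0]}}

```text
time_s: 32.33
tcp_pos: [0.3626, -0.3173, 0.1451]
eef_rot: [141.4, 90.0, -13.4]
contact_force: [-0.1, 1.2, 0.2]
gripper_width: 0.0423
```

>>> {"method": "play_rows", "body": {"series": [0.02, 0, 0, 0, 0.025, 0, 0, 0, 0.018, 0, 0, 0, 0.008, 0, 0, 0, 0, 0, 0, 0]}}

```text
time_s: 32.75
tcp_pos: [0.3613, -0.3172, 0.0724]
eef_rot: [-45.5, 89.8, 159.6]
contact_force: [0.4, 0.0, 0.0]
gripper_width: 0.0428
```

>>> {"method": "play_rows", "body": {"series": [0, 0, 0, 0, 0, 0, 0, 0, 0, 0, 0, 0, 0, 0, 0, 0, 0, 0, 0, 0]}}

```text
time_s: 33.17
tcp_pos: [0.3626, -0.3183, 0.0746]
eef_rot: [136.2, 89.9, -18.8]
contact_force: [0.4, -0.0, -0.5]
gripper_width: 0.0424
```

```bash
python3 - <<'E'
from h import *
plan([.3638,-.3173,.033],None)
c=capture("wrist"); crop(c["img"],210,180,150,130,5,"pics/w18c.png")
c=capture("side"); crop(c["img"],280,60,150,120,5,"pics/s18.png")
E
```

```text
t 33.17 tcp [ 0.3626 -0.3183  0.0746] head -155.0 toolx [ 0.001 -0.    -1.   ] F [ 0.4 -0.  -0.5] w 0.0424 j6 42.9
 shift tool BEFORE spin [ 0.0416 -0.0004 -0.0015]  AFTER spin [ 0.0416 -0.0004 -0.0015] dist 0.0416
```

View pics/w18c.png

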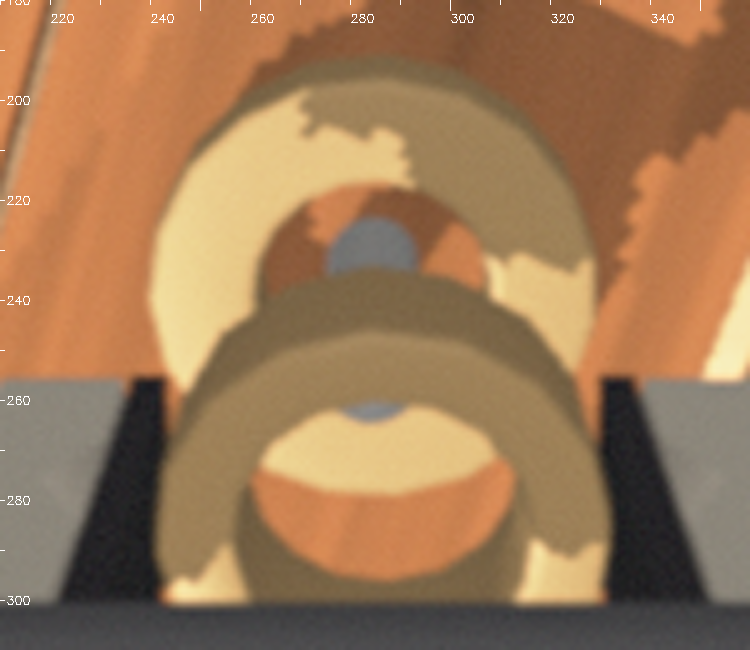

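View pics/s18.png

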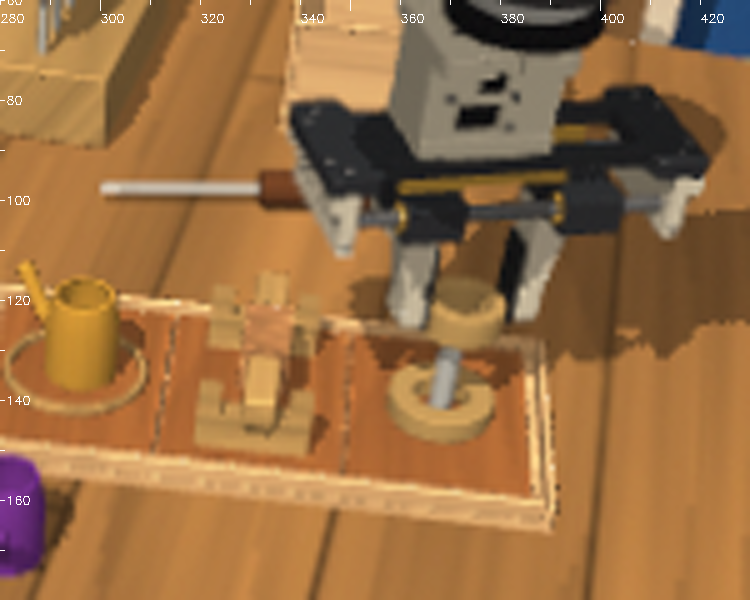

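```bash
python3 - <<'E'
from h import *
c=capture("wrist");p,R,s=pose()
q=at(c,(282.5,253.5),.05); print("post",R.T@(q-p))
for u in ((285,260.5),(284,246)): print(R.T@(at(c,u,p[2]+.0127)-p))
E
```

```text
post [ 0.02416091 -0.00044062 -0.00259521]
[-0.01269451  0.0125167  -0.00104676]
[-0.01269142  0.01970683 -0.0014918 ]
```

>>> {"method": "play_rows", "body": {"series": [0, 0.0015, -0.0015, 0, 0.004, 0, 0, 0, 0.008, 0, 0, 0, 0.008, 0, 0, 0, 0.008, 0, 0, 0]}}

```text
time_s: 33.73
tcp_pos: [0.3638, -0.3187, 0.0447]
eef_rot: [-52.1, 90.0, 152.9]
contact_force: [-0.6, 0.6, -1.0]
gripper_width: 0.0428
```

>>> {"method": "play_rows", "body": {"series": [0.006, 0, 0, 0, 0.005, 0, 0, 0, 0.002, 0, 0, 0, 0, 0, 0, 0, 0, 0, 0, 0]}}

```text
time_s: 34.15
tcp_pos: [0.3642, -0.3189, 0.0327]
eef_rot: [-29.9, 90.0, 175.1]
contact_force: [-0.6, -0.7, 0.1]
gripper_width: 0.0428
```

>>> {"method": "play_rows", "body": {"series": [0.0005, 0, 0, 0, 0, 0, 0, 0, 0, 0, 0, 0, 0, 0, 0, 0, 0, 0, 0, 0]}}

```text
time_s: 34.57
tcp_pos: [0.3643, -0.3189, 0.0324]
eef_rot: [137.7, 90.0, -17.3]
contact_force: [0.6, -0.5, -0.2]
gripper_width: 0.0426
```

>>> {"method": "play_rows", "body": {"series": [0, 0, 0, 0, 0, 0, 0, 0, 0, 0, 0, 0, 0, 0, 0, 0, 0, 0, 0, 0], "jaw": 62}}

```text
time_s: 34.98
tcp_pos: [0.3642, -0.3189, 0.0324]
eef_rot: [177.4, 90.0, 22.4]
contact_force: [0.3, -0.5, 0.1]
gripper_width: 0.0541
```

>>> {"method": "play_rows", "body": {"series": [-0.005, 0, 0, 0, -0.02, 0, 0, 0, -0.03, 0, 0, 0, -0.035, 0, 0, 0, -0.03, 0, 0, 0]}}

```text
time_s: 35.4
tcp_pos: [0.364, -0.3189, 0.1546]
eef_rot: [82.7, 90.0, -72.3]
contact_force: [0.2, -0.2, -0.6]
gripper_width: 0.0541
```

>>> {"method": "play_rows", "body": {"series": [-0.02, 0, 0, 0, -0.02, 0, 0, 0, 0, -0.035, 0, 0, 0, -0.035, 0, 0, 0, -0.03, 0, 0]}}

```text
time_s: 35.82
tcp_pos: [0.3207, -0.2273, 0.1926]
eef_rot: [-155.6, 90.0, 49.3]
contact_force: [0.3, 1.2, 1.0]
gripper_width: 0.0546
```

>>> {"method": "play_rows", "body": {"series": [0, -0.035, 0, 0, 0, -0.035, 0, 0, 0, -0.03, 0, 0, 0, 0, 0, 0, 0, 0, 0, 0]}}

```text
time_s: 36.23
tcp_pos: [0.2797, -0.1363, 0.1932]
eef_rot: [167.0, 89.8, 12.3]
contact_force: [0.3, 0.0, -0.2]
gripper_width: 0.0541
```

>>> {"method": "play_rows", "body": {"series": [0, 0, 0, 0, 0, 0, 0, 0, 0, 0, 0, 0, 0, 0, 0, 0, 0, 0, 0, 0]}}

```text
time_s: 36.65
tcp_pos: [0.2795, -0.1383, 0.1921]
eef_rot: [-11.9, 89.9, -167.0]
contact_force: [1.0, -0.1, 0.5]
gripper_width: 0.0544
```

```bash
python3 - <<'E'
from h import *
plan([.3638,-.3173,.033],None)
c=capture("wrist"); cv2.imwrite("pics/w19.png",c["img"])
c=capture("side"); crop(c["img"],260,80,150,100,5,"pics/s19.png")
c=capture("top"); cv2.imwrite("pics/t19.png",c["img"])
E
```

```text
t 36.65 tcp [ 0.2795 -0.1383  0.1921] head -155.13 toolx [-0.001 -0.    -1.   ] F [ 1.  -0.1  0.5] w 0.0544 j6 13.2
 shift tool BEFORE spin [ 0.159   0.1979 -0.0014]  AFTER spin [ 0.159   0.1979 -0.0014] dist 0.2539
```

View pics/w19.png

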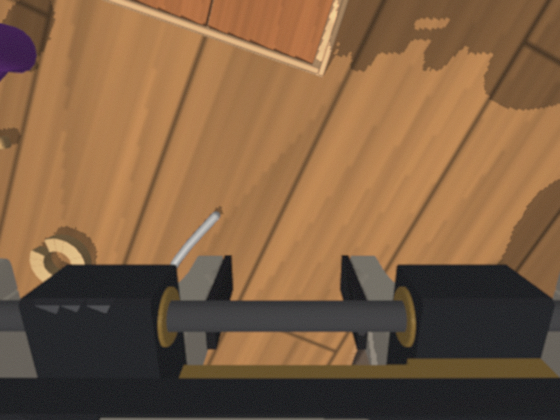

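View pics/s19.png

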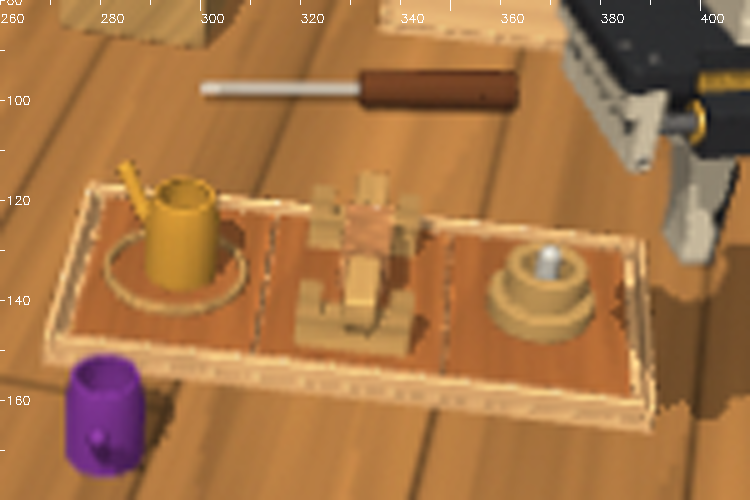

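View pics/t19.png

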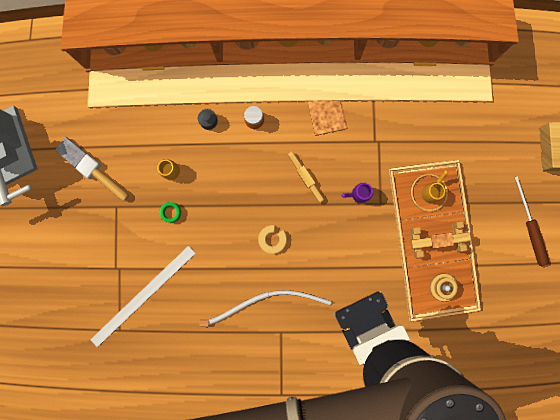

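```bash
python3 -c "
from plant import *
print(close_job())"
```

```text
the job is handed in; nothing more can be done
None
```

I made up the kit in the order asked and handed it in at about 37 s of the 109 s allowed. Handing in gives no verdict.

- **Mandrel:** the cork-faced mandrel lies across both saddles.
- **Cup:** the spouted brass cup stands upright inside the well.
- **Rings:** the whole wide ring lies flat on the post with the whole narrow ring on top of it.

My last side and top pictures, taken with the arm clear, show all of this. The bare mandrel, the plain cup, the split ring and the purple and green look-alikes are where they lay. The largest force I read at the end of any move was about 16 N, when setting the cup down.

The only disagreement was between cameras. The wrist camera put things about 2 to 4 mm off the top camera's positions along the jaw direction. That was well inside the fits' clearance, and I corrected for it at the post.

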